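# Clip the spare module onto the bench controller's rail

### The arm

A 6-joint arm with a two-finger parallel gripper is mounted at the origin on a cart in front of the work surface, level with it; the furniture and walls round the work are solid. World frame = base frame: x ahead of the robot, y to its left, z up, the work surface at z = 0. Lengths are in mm, angles in rad, forces in N, time in s.
With the tool pointing down it reaches from about 350 to 800 mm from the base axis. Payload 7.3 kg.
Tool frame: the origin (TCP) lies at the very end of the fingers, on their centre line; the grasp point (between the pads) lies robot.pinch_z behind it (robot.pinch_z is the distance from the TCP to the grasp point, in mm); x points along the fingers, z is the direction in which the jaws open and shut, and the axes are right-handed (so a half turn about x gives the same grasp; the last joint's range is limited). The gripper opens to 85 mm and grips with 20 to 120 N. Pads are 22 mm wide; open, the fingers measure 114 mm over their backs; the gripper's body (76 mm by 85 mm) begins 54 mm behind the grasp point. The pads swing forward as they close: fully open they stand 13 mm farther back than shut.
Start: joints at [-1.436, 0.342, 1.524, -0, 1.275, -0.146], TCP at [145.512, -504.451, 231.322] pointing down, gripper open.
Joint ranges: [-2.53, 2.53], [-0.77, 2.02], [0.04, 2.7], [-1, 4.14], [0.28, 2.66], [-3.11, 3.11]. Speed limits (rad/s): [2.57, 2.57, 3.14, 3.14, 3.14, 3.14].

### API

Orientations are given as a unit quaternion [w, x, y, z].
In Python, from bench import robot, eyes, workorder gives the robot as it stands.
- The arm moves only by the shell command python3 -m jog 'ROWS' [FORCE]. ROWS is JSON, a list of rows, each a list of 7 numbers: the finger opening in mm, from 0 to 85.4, then the shift along the tool's x, y, z in mm, then the turn, a rotation vector about the tool's x, y, z in degrees. A call has 1 to 12 rows; each row shifts and turns the commanded pose from where the row before left it, along the tool's axes as they then stand; what a row does not reach is not made up. A row lasts 1/12 s, in which the tool goes at most 41.7 mm and 7.16 degrees, less where a joint would pass 70% of its speed; a pose out of reach is approached as far as the arm can. A call is refused whole if a number of a shift passes 41.7 or a number of a turn 7.16, either way. A call with a gripper value outside its range is refused whole. The fingers move at their own pace and stop on an object; FORCE is the grip in N (left out, the last holds). Time passes only in rows, so rows that do not move let the fingers close. It gives the time, the measured TCP pose, the force and the opening at its end, in the units of the state.
- robot.state(): the state, without advancing time (a new reading comes with each control period).
- eyes.capture(name): name is "scene" or "top" or "wrist"; returns a dict with "frame" (384x512x3 uint8, red, green, blue), "camera_matrix" (3x3 intrinsics, pixels), "R" (3x3) and "t" (3): a world point X has camera coordinates R X + t; the wrist camera has in their place "tool_from_camera" (4x4, takes a point from camera to tool coordinates, whose origin is the TCP and whose axes are the tool frame's). Camera axes: x right, y down, z forward; pixel columns grow to the right and rows downward; lengths in mm; the calibration is good to about 2 mm. A picture is of the moment at which its call begins: read the wrist's pose just before it. There is no depth.
- workorder.finish_job(): hands the job in, once; it reports no verdict.
The state is a dict: "time_s": time; "joint_pos": joint angles; "dq": joint speeds; "joint_torque": joint torques, N m; "ee_pos": TCP position; "tool_rot": TCP orientation; "contact_force": force on the tool from outside, world axes, zero at the start; "moment": the same for the moment, N m; "opening": finger opening in mm.
Only numpy, scipy, OpenCV 4.12 (cv2) and the standard library are available. Lean on these libraries where they do the work, as an engineer would, in place of code of your own. Each camera call takes 0.05 s, during which the arm holds its last target.

### The job

Fit the loose controller module that lies on the bench onto the rail of the sloped bench controller, in the free gap between the two modules already fitted there. With its foot still raised, hook the lip at the top of its back over the rail's upper edge; then tilt the foot down until the foot clip snaps behind the rail's lower edge and the module sits flat on the rail, and let go of it. Do not knock over the brown bottle or the glass beaker.

Things in the scene. Friction and masses are not known exactly. Their poses are not given: they have to be found in the camera images.
- module_mid (a point): Centre of the loose module: grey box, 120 long (x), 45 wide (y), 60 mm deep (z), 0.25 kg, black terminals at both ends, window and 3 white keys on the front; lies on its back. x to the top end (with the fixed lip), z out of the front, back plane at z=-30. Grip the flat sides y=+-22.5: x -60..60, z -18..12. Nose above: x -19..39, 41 wide, to z=30 mm.
- module_hook (a point): Root of the module's lip slot, at module_mid +33 x, -18.5 z mm; same axes. The back has a recess for the rail, x -5..33 from module_mid, floor at z=-18.5 (rests on the rail's face when fitted). A lip at its top end reaches 3.7 mm down into it, leaving a slot 3.1 mm high at the root, 7 at the mouth: it takes the rail edge with the foot raised 16 to 22 degrees (lower, the clip is in the way). Fitted, it is at gap x=17.5, z=0 mm.
- clip_tooth (a point): Tooth tip of the module's foot clip, a black slide 18 mm wide in its lower back, whose pull tab shows 8 mm beyond the foot end; same axes. At rest at module_mid +1 x, -22.1 z mm. The tooth's back is bevelled: as the foot is pressed down, the rail's lower edge pushes it aside and it springs back behind the edge. Fitted, it is at gap x=-14.5, z=-3.6 mm.
- foot_clip (a joint): Travel of the foot clip towards the foot end, m: 0 at rest and again when snapped, 0.003 passing the rail's edge, 0.005 at its stop. Spring 5 N at rest plus 1 N per mm; to snap it, press the foot (ribbed black shoulder, module_mid x -20..-60, top at z=20 mm) with some 4 to 10 N. Hooked on and let go, the module rests on the unsnapped clip, foot raised 12 degrees.
- gap (a point): Middle of the free gap, on the front face of the aluminium rail, half-way between its edges, on the bench controller (console 360 mm wide, grey panel sloping up 30 degrees, away from the robot). x up the slope across the rail, y along the rail to the left, z square out of the panel. The loose module goes here with its axes along these, anywhere between the two fitted ones (as deep, at y=+-82 mm).
- rail_edge (a point): Middle of the rail's upper edge in the gap, on its front face: gap x=+17.5 mm; same axes as gap. Rail edges (x=+-17.5 mm from gap) are flanges 2.3 mm thick that overhang 7.5 mm; behind them 12.7 mm are free down to the panel, which reaches from gap x=-105 to +70 mm. Above its recess the module's back is bevelled: tilted up to 25 degrees it clears the panel.
- mixer (a point): Top of the vortex mixer, a fixed bench machine 170 mm (x) by 180 mm (y) that stands between module and controller; 161 mm high. Bystander: pass over it.
- bottle: Bystander: brown reagent bottle with black cap, standing, 60 mm across, 120 mm high; origin at the middle of its underside, z up.
- beaker: Bystander: small glass beaker, standing, 56 mm across, 70 mm high; origin at the middle of its underside, z up.
Not all that is in view belongs to the job. Leave any pink or turquoise look-alike of the part that bears module_mid alone.

How it is judged (in metres and radians):
On the way:
1. the module's lip is hooked over the rail's upper edge in the gap, foot still raised by more than 7 degrees (x of module_hook in the frame of gap between 0.0145 and 0.0205 m and y of module_hook in the frame of gap between -0.058 and 0.058 m and z of module_hook in the frame of gap between -0.003 and 0.003 m and angle between the z axis of module_mid and the z axis of gap, either way round between 0.122 and 0.6 rad), for 0.1 s.
At the end, for the whole second after the job is handed in: Module on the rail between the fitted modules: lip hooked on the upper edge (within 2.5 mm up the slope, 2 mm off the rail face, anywhere along the gap), flat and square within 3.4 degrees, clip tooth behind the lower edge and sprung back to within 1.2 mm of rest (x of module_hook in the frame of gap between 0.015 and 0.02 m and y of module_hook in the frame of gap between -0.058 and 0.058 m and z of module_hook in the frame of gap between -0.002 and 0.002 m and angle between the z axis of module_mid and the z axis of gap, either way round below 0.06 rad and angle between the y axis of module_mid and the y axis of gap, either way round below 0.06 rad and x of clip_tooth in the frame of gap between -0.0168 and -0.011 m and z of clip_tooth in the frame of gap between -0.006 and -0.0022 m and value of joint foot_clip below 0.0012 m); the robot touches nothing.
It fails at once if the brown bottle or the glass beaker is knocked over (angle between any of bottle, beaker's own z axis and vertical above 0.5 rad).
It also fails if it takes over 45 s, if anything falls off the work surface, if the arm or the gripper's body presses on something with over 40 N, if the wrist force passes 120 N, or if a joint passes its speed limit or range.

## Working session

There is one attempt and no reset: what is moved stays moved. The work goes in short steps, Python scripts to look and compute and a shell command to move; the robot and the scene stay as the last step left them, time stands still between calls to the robot, and variables do not carry over. Pictures are saved under pics/ and viewed, and the job is handed in when it is done.

```bash
mkdir -p pics; ls
python3 - <<'E'
from bench import robot, eyes
import cv2
print(robot.state(), robot.pinch_z)
for n in ("scene","top","wrist"):
    c=eyes.capture(n); cv2.imwrite(f"pics/a_{n}.png",cv2.cvtColor(c["frame"],cv2.COLOR_RGB2BGR))
    print(n,{k:v for k,v in c.items() if k!="frame"})
E
```

```text
pics
{'time_s': 0.0, 'joint_pos': array([-1.43601137e+00,  3.42729808e-01,  1.52502033e+00, -1.88272336e-05,
        1.27540610e+00, -1.46021383e-01]), 'dq': array([ 3.80407535e-04,  1.85542770e-04,  1.72120414e-03, -2.00722448e-03,
        5.50445354e-04, -4.97213009e-05]), 'joint_torque': array([ 1.54069901e-03, -4.33669245e+01, -2.46010655e+01, -5.84039321e-05,
        7.80247879e-03,  7.47097957e-07]), 'ee_pos': array([ 145.44359458, -504.02965908,  230.62113092]), 'tool_rot': array([ 0.56465877,  0.42549559,  0.56544521, -0.42471837]), 'contact_force': array([-0.32634885,  0.46143566,  0.27330244]), 'moment': array([-0.01318164, -0.03517448, -0.03877182]), 'opening': 85.25254647782556} 18.700000000000003
scene {'camera_matrix': array([[433.56305651,   0.        , 249.35742377],
       [  0.        , 433.56305651, 198.31079281],
       [  0.        ,   0.        ,   1.        ]]), 'R': array([[-8.33759161e-01, -5.52128294e-01,  9.30828673e-05],
       [-3.25703188e-01,  4.91702472e-01, -8.07555640e-01],
       [ 4.45828549e-01, -6.73337230e-01, -5.89791387e-01]]), 't': array([ 31
[... 307 characters left out ...]
01, -1.25409772e-02, -1.53030599e-01],
       [ 1.53009548e-01,  2.62688506e-03, -9.88221219e-01]]), 't': array([-199.98101059,  512.67372293, 1299.89406142])}
wrist {'camera_matrix': array([[266.52855532,   0.        , 258.89865329],
       [  0.        , 266.52855532, 192.95420673],
       [  0.        ,   0.        ,   1.        ]]), 'tool_from_camera': array([[-3.00562923e-04, -2.97027105e-01,  9.54869001e-01,
        -1.42420580e+02],
       [ 9.57445235e-04, -9.54868692e-01, -2.97026708e-01,
         7.59546731e+01],
       [ 9.99999496e-01,  8.24959559e-04,  5.71385312e-04,
        -6.90947470e-01],
       [ 0.00000000e+00,  0.00000000e+00,  0.00000000e+00,
         1.00000000e+00]])}
```

View pics/a_scene.png

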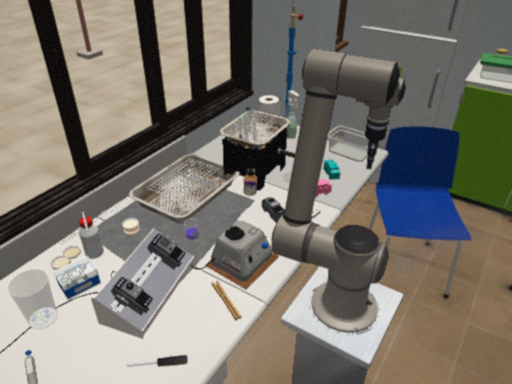

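View pics/a_top.png

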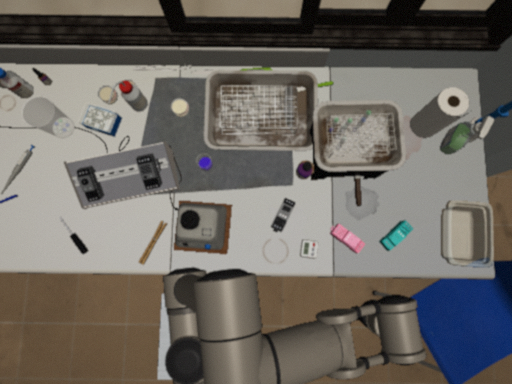

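View pics/a_wrist.png

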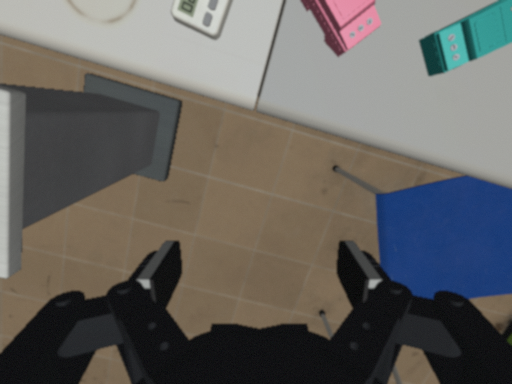

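Candidates for the module in the top view are the dark/grey one at (284,214), pink at (348,237) and turquoise at (397,235). The grey one fits the description, so I'll confirm it in an enlarged crop.

Run:
```python
import cv2
a=cv2.imread("pics/a_top.png")
c1=cv2.resize(a[185:275,230:330],None,fx=6,fy=6,interpolation=cv2.INTER_CUBIC)
c2=cv2.resize(a[135:215,55:195],None,fx=5.5,fy=5.5,interpolation=cv2.INTER_CUBIC)
cv2.imwrite("pics/b1.png",c1);cv2.imwrite("pics/b2.png",c2)
s=cv2.imread("pics/a_scene.png")
cv2.imwrite("pics/b3.png",cv2.resize(s[160:340,90:290],None,fx=3.3,fy=3.3,interpolation=cv2.INTER_CUBIC))
```

```text
(no output)
```

View pics/b1.png

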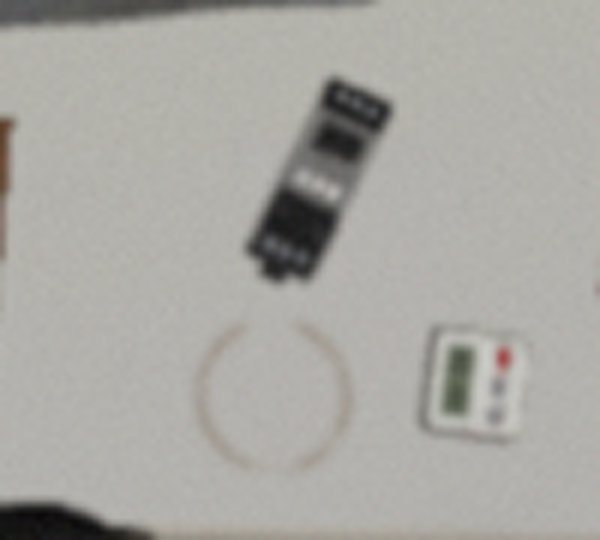

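View pics/b2.png

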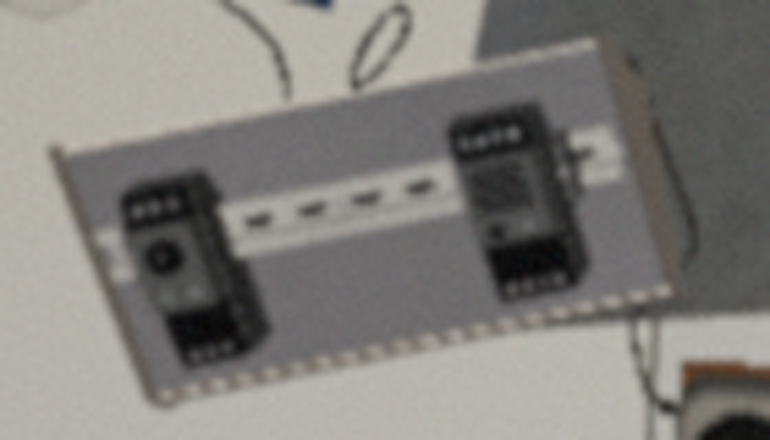

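View pics/b3.png

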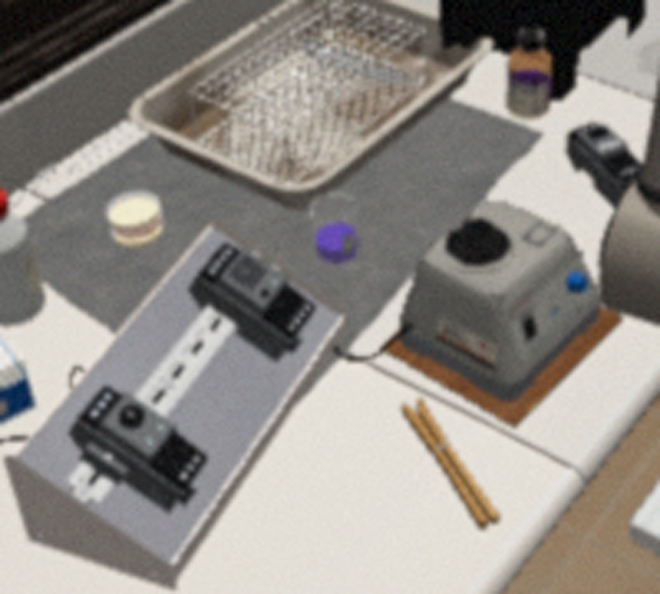

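The crop confirms it: the grey module with three white keys at about (284,214), with the pull tab at its lower-left end (275,231). The top end points up-right in the image. The purple-filled beaker is at (205,162) and the bottle at (305,170). Next are rough positions.

```bash
cat > h.py <<'E'
import numpy as np, cv2
from scipy.spatial.transform import Rotation as Rn
from bench import robot, eyes
np.set_printoptions(precision=2,suppress=True)
def tool():
    s=robot.state(); q=s["tool_rot"]; return Rn.from_quat([q[1],q[2],q[3],q[0]]).as_matrix(), np.array(s["ee_pos"])
def cap(n,f=None):
    R,p=tool() ; c=eyes.capture(n)
    if n=="wrist":
        M=np.array(c["tool_from_camera"]); Rc=R@M[:3,:3]; o=R@M[:3,3]+p
    else:
        Rc=np.array(c["R"]).T; o=-Rc@np.array(c["t"])
    d=dict(K=np.array(c["camera_matrix"]),Rc=Rc,o=o)
    if f:
        cv2.imwrite(f"pics/{f}.png",cv2.cvtColor(c["frame"],cv2.COLOR_RGB2BGR)); np.savez(f"pics/{f}.npz",**d)
    return c["frame"],d
def ld(f): return dict(np.load(f"pics/{f}.npz"))
def ray(d,u,v):
    r=d["Rc"]@np.linalg.inv(d["K"])@[u,v,1]; return d["o"],r/np.linalg.norm(r)
def onz(d,u,v,z):
    o,r=ray(d,u,v); return o+r*(z-o[2])/r[2]
def tri(rays):
    A=sum(np.eye(3)-np.outer(r,r) for o,r in rays); b=sum((np.eye(3)-np.outer(r,r))@o for o,r in rays)
    x=np.linalg.solve(A,b); return x,[np.linalg.norm((np.eye(3)-np.outer(r,r))@(x-o)) for o,r in rays]
def proj(d,X):
    c=d["Rc"].T@(np.asarray(X)-d["o"]); u=d["K"]@c; return u[:2]/u[2]
def delta(Rt,pt):
    R,p=tool(); return R.T@(pt-p), np.degrees(Rn.from_matrix(R.T@Rt).as_rotvec())
E
python3 - <<'E'
from h import *
for n in("scene","top"): cap(n,"c_"+n)
T=ld("c_top");S=ld("c_scene")
g=lambda u,v:(u/6+230,v/6+185)
print("top end",onz(T,*g(358,107),50),"foot end",onz(T,*g(285,250),50))
b2=lambda u,v:(u/5.5+55,v/5.5+135)
b3=lambda u,v:(u/3.3+90,v/3.3+160)
# console corners top: upper-right, lower-right, upper-left, lower-left
for a,b in (((598,40),(212,228)),((672,290),(342,318)),((58,152),(8,460)),((155,400),(175,583))):
    print(tri([ray(T,*b2(*a)),ray(S,*b3(*b))]))
print("beaker",onz(T,205,162,0),"bottle",onz(T,305,170,60))
print("mixer",tri([ray(T,203,220),ray(S,*b3(478,240))]))
R,p=tool();print(R,p)
E
```

```text
top end [ 485.78 -310.05   50.  ] foot end [ 397.46 -265.58   50.  ]
(array([691.58, 149.29, 110.8 ]), [np.float64(0.9965448594052021), np.float64(0.9965448594051857)])
(array([542.33, 113.88,  24.79]), [np.float64(1.061773986470229), np.float64(1.0617739864702302)])
(array([612.04, 495.38, 115.21]), [np.float64(0.5667370958139236), np.float64(0.5667370958137897)])
(array([458.5 , 464.16,  16.6 ]), [np.float64(3.7212838922697276), np.float64(3.721283892269878)])
beaker [648.77  15.46   0.  ] bottle [ 608.09 -366.17   60.  ]
mixer (array([422.68,   2.83, 113.36]), [np.float64(10.861903504244596), np.float64(10.861903504244484)])
[[-0.    0.96  0.28]
 [ 0.    0.28 -0.96]
 [-1.    0.   -0.  ]] [ 145.48 -504.28  231.  ]
```

```bash
python3 -m jog '[[85,0,28.7,-10.4,0,0,0],[85,0,28.7,-10.4,0,0,0],[85,0,28.7,-10.4,0,0,0],[85,0,28.7,-10.4,0,0,0],[85,0,28.7,-10.4,0,0,0],[85,0,28.7,-10.4,0,0,0],[85,0,28.7,-10.4,0,0,0],[85,0,28.7,-10.4,0,0,0],[85,0,28.7,-10.4,0,0,0],[85,0,28.7,-10.4,0,0,0],[85,0,28.7,-10.4,0,0,0],[85,0,28.7,-10.4,0,0,0]]' 40
python3 -m jog '[[85,5,0,0,7.16,0,0],[85,5,0,0,7.16,0,0],[85,5,0,0,7.16,0,0],[85,5,0,0,7.16,0,0],[85,5,0,0,7.16,0,0],[85,5,0,0,7.16,0,0],[85,0,0,0,0,0,0],[85,0,0,0,0,0,0],[85,0,0,0,0,0,0]]'
python3 - <<'E'
from h import *
cap("wrist","d_wrist"); print(tool(), robot.state()["dq"])
E
```

```text
time_s: 1.25
ee_pos: [442.9, -287.9, 231.3]
tool_rot: [0.565, 0.425, 0.565, -0.425]
contact_force: [-0.5, 0.0, 0.8]
opening: 85.0
time_s: 2.0
ee_pos: [441.9, -289.2, 201.6]
tool_rot: [0.371, 0.602, 0.371, -0.602]
contact_force: [0.1, 0.4, 0.2]
opening: 85.0
(array([[ 0.  ,  0.89, -0.45],
       [-0.  , -0.45, -0.89],
       [-1.  ,  0.  ,  0.  ]]), array([ 441.99, -289.23,  201.63])) [-0.   -0.   -0.   -0.   -0.    0.01]
```

View pics/d_wrist.png

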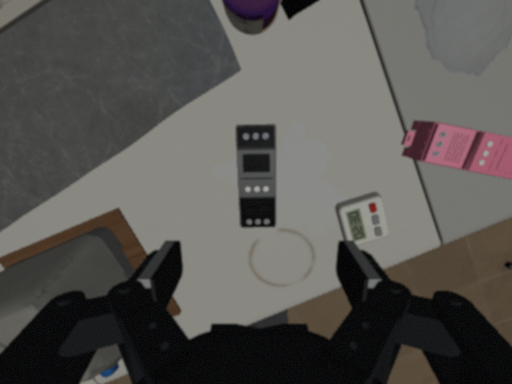

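Run:
```python
import cv2
a=cv2.imread("pics/d_wrist.png")
cv2.imwrite("pics/d1.png",cv2.resize(a[115:240,210:305],None,fx=4.8,fy=4.8,interpolation=cv2.INTER_CUBIC))
```

```text
(no output)
```

View pics/d1.png

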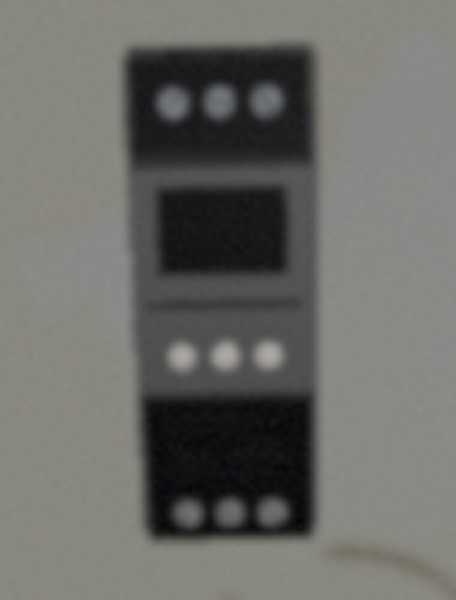

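Run:
```python
from h import *
d=ld("d_wrist"); R,p=tool()
g=lambda u,v:((u+.5)/4.8-.5+210,(v+.5)/4.8-.5+115)
P={k:onz(d,*g(*uv),50) for k,uv in dict(t1=(172,104),t2=(219,102),t3=(266,101),f1=(187,514),f2=(230,514),f3=(272,513),TL=(127,47),TR=(313,46),FL=(150,534),FR=(313,534)).items()}
for k,v in P.items(): print(k,v, R.T@(v-p))
w1=onz(d,*g(158,186),60);w2=onz(d,*g(290,272),60);k2=onz(d,*g(225,357),60);print(w1,w2,k2, [R.T@(x-p) for x in(w1,w2,k2)])
v=P["t2"]-P["f2"];print("yaw",np.degrees(np.arctan2(v[1],v[0])),np.linalg.norm(v), "tool y yaw",np.degrees(np.arctan2(R[1,1],R[0,1])))
print((P["TL"]+P["TR"]+P["FL"]+P["FR"])/4)
```

```text
t1 [ 491.96 -297.5    50.  ] [151.66  48.26 -15.1 ]
t2 [ 487.6  -307.19   50.  ] [151.66  48.72  -4.49]
t3 [ 483.05 -316.77   50.  ] [151.66  48.96   6.11]
f1 [ 401.32 -254.6    50.  ] [151.6  -51.99 -12.7 ]
f2 [ 396.52 -264.17   50.  ] [151.6  -51.97  -1.99]
f3 [ 392.08 -273.63   50.  ] [151.6  -51.69   8.46]
TL [ 507.52 -294.29   50.  ] [151.66  60.72 -24.96]
TR [ 489.15 -331.44   50.  ] [151.67  61.01  16.48]
FL [ 400.65 -243.84   50.  ] [151.59 -57.43 -22.01]
FR [ 382.38 -280.3    50.  ] [151.6  -57.36  18.77]
[ 478.07 -287.32   60.  ] [ 447.38 -305.02   60.  ] [ 436.05 -282.8    60.  ] [array([141.65,  31.29, -17.96]), array([141.64,  11.82,  11.65]), array([141.63,  -8.29,  -3.11])]
yaw -25.283193355628207 100.73008365015006 tool y yaw -26.703475300435368
[ 444.92 -287.47   50.  ]
```

```bash
python3 -m jog '[[85,0,0,0,-1.4,0,0],[85,20,-4,-1,0,0,0],[85,30,-4.3,-1,0,0,0],[85,30,-4,-1.1,0,0,0],[85,30,0,0,0,0,0],[85,30,0,0,0,0,0],[85,20,0,0,0,0,0],[85,15,0,0,0,0,0],[85,10,0,0,0,0,0],[85,6.6,0,0,0,0,0],[85,0,0,0,0,0,0],[85,0,0,0,0,0,0]]' 40
python3 - <<'E'
from h import *
cap("wrist","e_wrist"); print(tool())
E
```

```text
time_s: 3.05
ee_pos: [432.4, -281.3, 10.2]
tool_rot: [0.378, 0.598, 0.377, -0.598]
contact_force: [0.3, -0.7, -0.1]
opening: 84.7
(array([[ 0.  ,  0.9 , -0.43],
       [-0.  , -0.43, -0.9 ],
       [-1.  ,  0.  ,  0.  ]]), array([ 432.65, -281.49,   10.57]))
```

View pics/e_wrist.png

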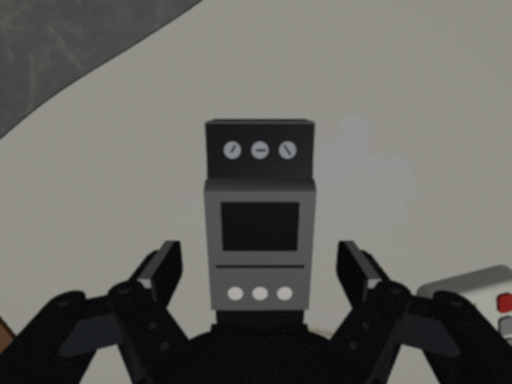

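Centred at about column 260 between the fingers and square. Closing and lifting.

```bash
python3 -m jog '[[40,0,0,0,0,0,0],[40,0,0,0,0,0,0],[40,0,0,0,0,0,0],[40,0,0,0,0,0,0],[40,0,0,0,0,0,0],[40,0,0,0,0,0,0],[40,0,0,0,0,0,0],[40,-5,0,0,0,0,0],[40,-15,0,0,0,0,0],[40,-25,0,0,0,0,0],[40,-30,0,0,0,0,0],[40,0,0,0,0,0,0]]' 60
python3 - <<'E'
from h import *
cap("wrist","f_wrist"); print(tool(),robot.state()["joint_pos"])
E
```

```text
time_s: 4.1
ee_pos: [434.2, -282.8, 89.4]
tool_rot: [0.38, 0.599, 0.375, -0.597]
contact_force: [1.0, -1.6, -2.3]
opening: 44.4
(array([[ 0.  ,  0.9 , -0.43],
       [-0.  , -0.43, -0.9 ],
       [-1.  ,  0.01,  0.  ]]), array([ 433.37, -282.09,   87.21])) [-0.73  0.49  1.74 -0.    0.91  1.29]
```

View pics/f_wrist.png

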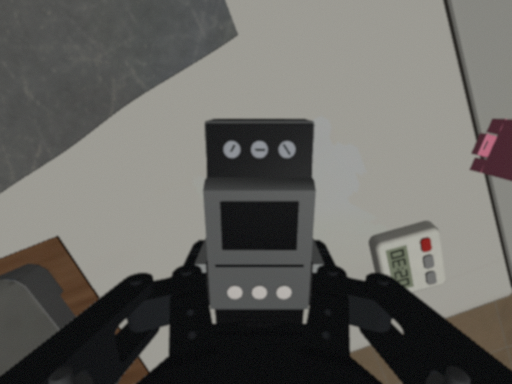

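Run:
```python
import cv2
a=cv2.imread("pics/f_wrist.png")
cv2.imwrite("pics/f1.png",cv2.resize(a[110:325,190:330],None,fx=2.75*1,fy=2.75,interpolation=cv2.INTER_CUBIC))
import numpy as np
g=cv2.cvtColor(a,cv2.COLOR_BGR2GRAY).astype(int)
print(g[112:128,260]); print(g[170:196,260]); print(g[300:325,248]); print("row150",g[150,198:212],g[150,306:320]); print("row280",g[280,200:216],g[280,302:318])
from h import *
c=eyes.capture("wrist");M=c["tool_from_camera"];K=c["camera_matrix"]
def ont(u,v,x):
    r=M[:3,:3]@np.linalg.inv(K)@[u,v,1];o=M[:3,3];return o+r*(x-o[0])/r[0]
for n,u,v,z in (("top edge",260,120.5,20),("nose top",260,189,30),("nose bot",248,311,30),("topL",206,150,20),("topR",313,150,20),("noseL",208.5,300,30),("noseR",310,300,30)):
    print(n,ont(u,v,-19.7-z))
```

```text
[154 154 156 154 154 144 115  68  52  63  62  49  33  31  31  32]
[34 37 36 35 37 38 39 38 42 42 44 45 46 50 52 55 57 59 60 70 80 86 91 90
 91 90]
[85 87 85 84 84 86 85 82 73 55 30 14 19 18 20 16 17 10 18 18 15 15 15 19
 20]
row150 [155 156 154 155 155 156 148 122  81  45  31  29  28  28] [ 39  37  40  38  39  52  87 128 151 155 156 157 157 156]
row280 [14 15 15 12 10 18 25 41 59 75 83 84 85 84 85 85] [87 87 87 87 88 87 85 75 60 39 24 15 11 15 14 10]
top edge [-39.7   71.78  -0.13]
nose top [-49.7   48.16  -0.12]
nose bot [-49.7   -5.58  -5.07]
topL [-39.7   60.81 -20.86]
topR [-39.7   60.85  20.26]
noseL [-49.7   -0.03 -21.45]
noseR [-49.7   0.   20.8]
```

View pics/f1.png

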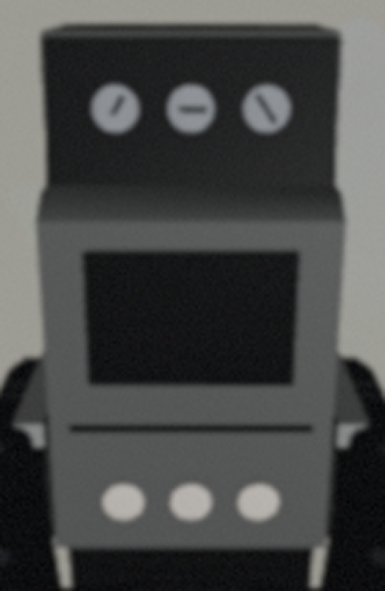

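```bash
python3 -m jog '[[40,-30,0,0,0,0,0],[40,-36,0,0,0,0,0],[40,-36,0,0,0,0,0],[40,-36,0,0,0,0,0],[40,-30,0,0,0,0,0],[40,0,-4,-16,0,0,0],[40,0,-8,-31,0,0,0],[40,0,-8,-31,0,0,0],[40,0,-8,-31,0,0,0],[40,0,-8,-31,0,0,0],[40,0,-8,-31,0,0,0],[40,0,-8,-31,0,0,0]]'
python3 -m jog '[[40,0,-8,-31,0,0,0],[40,0,-8,-31,0,0,0],[40,0,-8,-31,0,0,0],[40,0,-8,-31,0,0,0],[40,0,-8,-31,0,0,0],[40,0,-8,-31,0,0,0],[40,0,-8,-31,0,0,0],[40,0,-8,-31,0,0,0],[40,0,-8,-31,0,0,0],[40,0,-8,-31,0,0,0],[40,0,-8,-31,0,0,0],[40,0,-4,-16,0,0,0]]'
python3 -m jog '[[40,0,0,0,-6.3,0,0],[40,0,0,0,-6.3,0,0],[40,0,0,0,-6.3,0,0],[40,0,0,0,-6.3,0,0],[40,0,0,0,-6.3,0,0],[40,0,0,0,-6.3,0,0],[40,0,0,0,0,0,0],[40,0,0,0,0,0,0],[40,0,0,0,0,0,0],[40,0,0,0,0,0,0]]'
python3 - <<'E'
from h import *
cap("wrist","g_wrist"); print(tool(),robot.state()["joint_pos"])
E
```

```text
time_s: 5.2
ee_pos: [471.2, -74.5, 250.8]
tool_rot: [-0.376, -0.597, -0.378, 0.599]
contact_force: [0.3, 0.1, -2.9]
opening: 44.3
time_s: 6.2
ee_pos: [541.7, 288.8, 249.8]
tool_rot: [-0.377, -0.596, -0.379, 0.599]
contact_force: [-0.0, 0.3, -2.0]
opening: 44.3
time_s: 7.03
ee_pos: [542.3, 285.5, 252.0]
tool_rot: [0.55, 0.444, 0.55, -0.444]
contact_force: [0.3, 0.4, -2.5]
opening: 44.0
(array([[-0.  ,  0.98,  0.21],
       [-0.  ,  0.21, -0.98],
       [-1.  , -0.  ,  0.  ]]), array([542.37, 285.52, 252.2 ])) [ 0.36  0.49  1.23 -0.    1.42  1.72]
```

View pics/g_wrist.png

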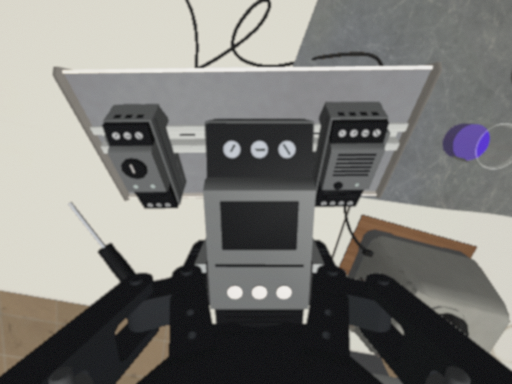

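```bash
python3 -m jog '[[40,0,0,25,0,0,0],[40,0,0,30,0,0,0],[40,0,0,25,0,0,0],[40,0,0,0,0,0,0],[40,0,0,0,0,0,0],[40,0,0,0,0,0,0]]'
python3 - <<'E'
from h import *
cap("wrist","g2_wrist"); cap("top","g2_top"); cap("scene","g2_scene")
E
python3 -m jog '[[40,0,0,-30,0,0,0],[40,0,0,-40,0,0,0],[40,0,0,-40,0,0,0],[40,0,0,-30,0,0,0],[40,0,0,-20,0,0,0],[40,0,0,0,0,0,0],[40,0,0,0,0,0,0],[40,0,0,0,0,0,0]]'
python3 - <<'E'
from h import *
cap("wrist","g3_wrist")
for n in("g_wrist","g2_wrist","g3_wrist"):
    a=cv2.imread(f"pics/{n}.png"); cv2.imwrite(f"pics/{n}_c.png",cv2.resize(a[50:220,30:450] if n=="g_wrist" else a[50:220],None,fx=1.9 if n=="g_wrist" else 1.56,fy=1.9 if n=="g_wrist" else 1.56,interpolation=cv2.INTER_CUBIC))
E
```

```text
time_s: 7.58
ee_pos: [559.5, 207.8, 252.7]
tool_rot: [0.55, 0.444, 0.551, -0.444]
contact_force: [0.1, 0.1, -2.5]
opening: 44.3
time_s: 8.4
ee_pos: [525.2, 363.7, 252.4]
tool_rot: [0.551, 0.443, 0.551, -0.443]
contact_force: [0.3, -0.5, -2.2]
opening: 44.6
```

View pics/g2_wrist_c.png

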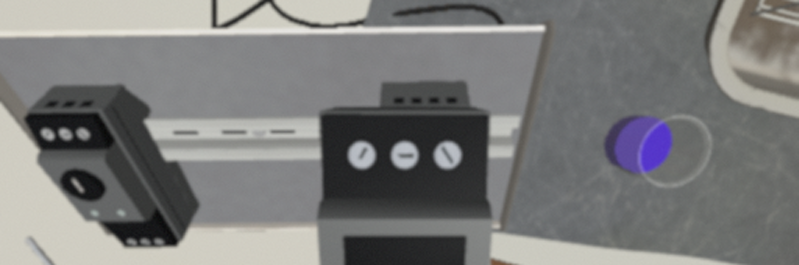

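View pics/g3_wrist_c.png

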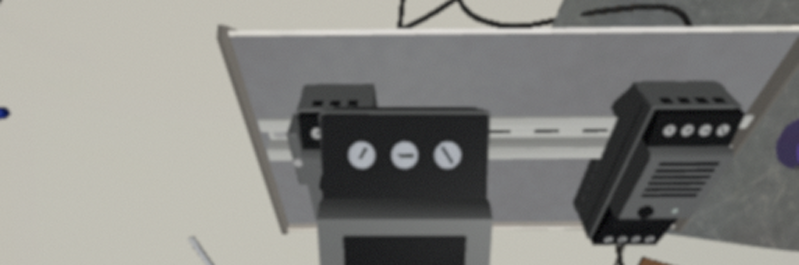

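View pics/g_wrist_c.png

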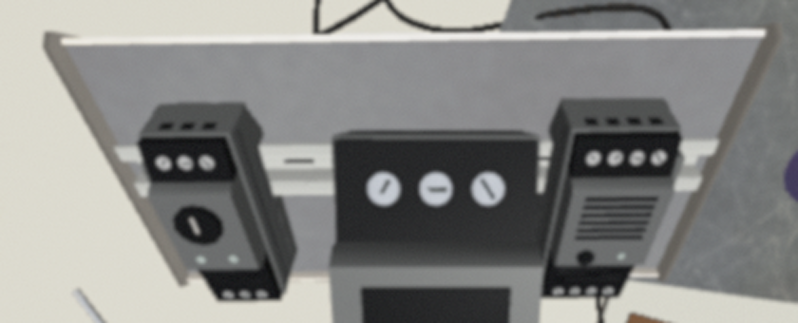

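Run:
```python
import cv2
a=cv2.imread("pics/g3_wrist.png");b=cv2.imread("pics/g2_wrist.png")
x=cv2.resize(a[55:205,305:405],None,fx=5,fy=5,interpolation=cv2.INTER_CUBIC)
y=cv2.resize(b[55:205,85:215],None,fx=4,fy=4,interpolation=cv2.INTER_CUBIC)
cv2.imwrite("pics/z3.png",x[:600]);cv2.imwrite("pics/z2.png",y)
g=cv2.cvtColor(a,cv2.COLOR_BGR2GRAY);print(list(zip(range(118,160),g[118:160,330],g[118:160,358])))
```

```text
[(118, np.uint8(121), np.uint8(122)), (119, np.uint8(123), np.uint8(122)), (120, np.uint8(123), np.uint8(123)), (121, np.uint8(122), np.uint8(122)), (122, np.uint8(121), np.uint8(122)), (123, np.uint8(122), np.uint8(124)), (124, np.uint8(131), np.uint8(132)), (125, np.uint8(143), np.uint8(149)), (126, np.uint8(157), np.uint8(164)), (127, np.uint8(166), np.uint8(170)), (128, np.uint8(169), np.uint8(172)), (129, np.uint8(172), np.uint8(175)), (130, np.uint8(175), np.uint8(176)), (131, np.uint8(177), np.uint8(177)), (132, np.uint8(180), np.uint8(166)), (133, np.uint8(178), np.uint8(157)), (134, np.uint8(179), np.uint8(158)), (135, np.uint8(182), np.uint8(169)), (136, np.uint8(180), np.uint8(175)), (137, np.uint8(167), np.uint8(164)), (138, np.uint8(148), np.uint8(145)), (139, np.uint8(134), np.uint8(133)), (140, np.uint8(128), np.uint8(130)), (141, np.uint8(131), np.uint8(131)), (142, np.uint8(133), np.uint8(134)), (143, np.uint8(140), np.uint8(142)), (144, np.uint8(151), np.uint8(155)), (145, np.uint8(161), np.uint8(166)), (146, np.uint8(166), np.uint8(168)), (147, np.uint8(168), np.uint8(171)), (148, np.uint8(170), np.uint8(175)), (149, np.uint8(173), np.uint8(177)), (150, np.uint8(173), np.uint8(172)), (151, np.uint8(157), np.uint8(155)), (152, np.uint8(137), np.uint8(134)), (153, np.uint8(126), np.uint8(122)), (154, np.uint8(123), np.uint8(123)), (155, np.uint8(122), np.uint8(122)), (156, np.uint8(122), np.uint8(123)), (157, np.uint8(121), np.uint8(124)), (158, np.uint8(124), np.uint8(123)), (159, np.uint8(124), np.uint8(124))]
```

View pics/z3.png

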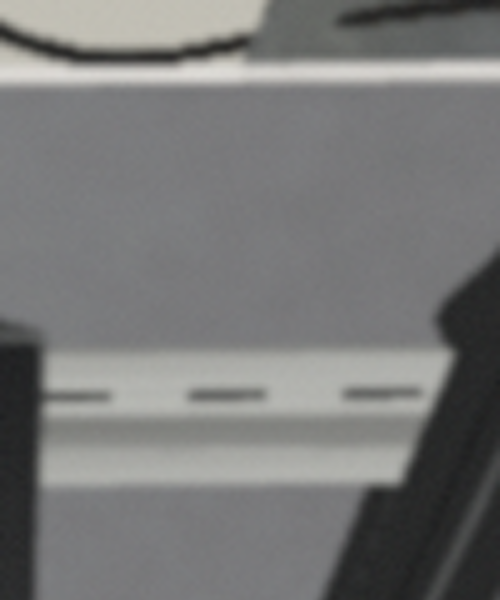

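View pics/z2.png

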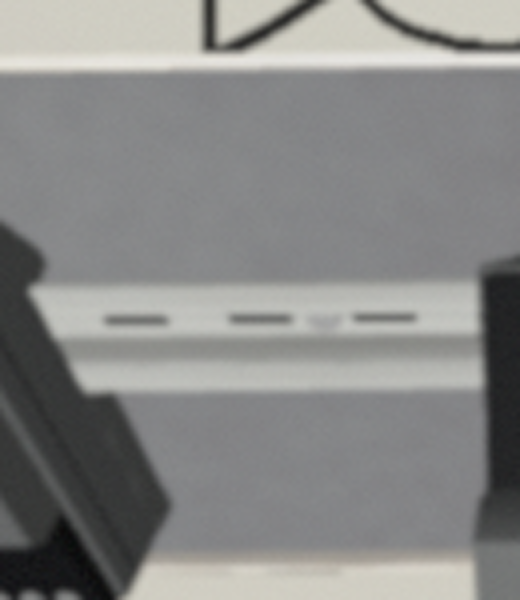

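```bash
cat > gap.py <<'E'
from h import *
from scipy.optimize import least_squares
def edge(g,u,v0,v1,sign):
    col=g[v0:v1,u-1:u+2].mean(1); dd=np.gradient(cv2.GaussianBlur(col.reshape(-1,1),(1,3),0.8).ravel())*sign
    i=int(np.argmax(dd)); 
    if 0<i<len(dd)-1:
        a,b,c=dd[i-1:i+2]; i=i+0.5*(a-c)/(a-2*b+c)
    return v0+i
obs=[]  # (view, kind, u, v)
spec=[("g3_wrist",range(318,384,6),dict(up=(119,130,1),lo=(146,158,-1),pt=(60,78,-1))),
      ("g2_wrist",range(115,200,6),dict(up=(119,132,1),lo=(146,158,-1),pt=(60,80,-1),pb=(185,203,1)))]
for n,us,kk in spec:
    g=cv2.cvtColor(cv2.imread(f"pics/{n}.png"),cv2.COLOR_BGR2GRAY).astype(float)
    for u in us:
        for k,(a,b,s) in kk.items(): 
            if k=="pb" and u<125: continue
            obs.append((n,k,u,edge(g,u,a,b,s)))
if __name__=="__main__":
    for n,_,kk in spec:
        for k in kk: print(n,k,np.array([o[3] for o in obs if o[0]==n and o[1]==k]))
    D={n:ld(n) for n,_,_ in spec}
    off=dict(up=(17.5,0),lo=(-17.5,0),pt=(70,-15),pb=(-105,-15))
    def frame(yaw,sl):
        h=np.array([np.cos(yaw),np.sin(yaw),0]); x=h*np.cos(sl)+np.array([0,0,np.sin(sl)]); y=np.array([-np.sin(yaw),np.cos(yaw),0]); return np.c_[x,y,np.cross(x,y)]
    def res(q,use,sl=None):
        s=np.radians(30) if sl is None else sl
        G=frame(q[2],s); o=np.array([575,305,0])+G[:,0]*0; o=o+np.array([np.cos(q[2]),np.sin(q[2]),0])*q[0]; o[2]=q[1]; r=[]
        for n,k,u,v in obs:
            if k not in use: continue
            d=D[n]; a=o+G@[off[k][0],-300,off[k][1]]; b=o+G@[off[k][0],300,off[k][1]]
            # line through 2 pts in camera (cross product form avoids points behind)
            K=d["K"]; ca=K@(d["Rc"].T@(a-d["o"])); cb=K@(d["Rc"].T@(b-d["o"])); l=np.cross(ca,cb); r.append((l@[u,v,1])/np.hypot(l[0],l[1]))
        return np.array(r)
    for use in (["up","lo"],["up","lo","pt"],["up","lo","pb"],["up","lo","pt","pb"]):
        z=least_squares(lambda q:res(q,use),[0,80,.2],x_scale=[1,1,.01])
        rr=z.fun; names=[(o[0],o[1]) for o in obs if o[1] in use]
        print(use,z.x[:2],np.degrees(z.x[2]),{m:round(float(np.mean([x for x,k in zip(rr,names) if k==m])),2) for m in sorted(set(names))})
        o=np.array([575,305,0])+np.array([np.cos(z.x[2]),np.sin(z.x[2]),0])*z.x[0]; print("  line pt",o[:2],z.x[1])
E
python3 gap.py
```

```text
g3_wrist up [125.22 125.18 125.18 125.03 124.89 124.91 124.97 124.95 124.77 124.79
 124.74]
g3_wrist lo [151.77 151.79 151.42 151.4  151.43 151.4  151.38 151.17 151.21 151.19
 151.55]
g3_wrist pt [63.37 64.17 64.25 64.15 63.38 62.3  61.33 71.05 70.97 70.98 70.99]
g2_wrist up [126.05 126.04 126.07 126.09 125.88 125.83 125.78 125.8  125.79 125.61
 125.58 125.51 125.39 125.14 125.16]
g2_wrist lo [152.73 152.38 152.41 152.46 152.27 152.24 152.27 152.23 152.11 152.07
 152.06 152.06 152.01 151.78 151.74]
g2_wrist pt [72.22 72.17 72.07 71.95 71.97 63.44 60.69 71.66 71.62 71.61 71.45 71.4
 71.38 62.22 63.95]
g2_wrist pb [195.11 195.26 195.19 195.32 195.23 195.06 194.96 195.26 195.61 195.31
 194.98 194.86 194.81]
['up', 'lo'] [ 9.4  98.46] 13.027900260611462 {('g2_wrist', 'lo'): -0.04, ('g2_wrist', 'up'): -0.07, ('g3_wrist', 'lo'): 0.04, ('g3_wrist', 'up'): 0.11}
  line pt [584.16 307.12] 98.45870829810237
['up', 'lo', 'pt'] [ 9.48 99.1 ] 13.197835139993451 {('g2_wrist', 'lo'): 0.04, ('g2_wrist', 'pt'): -1.12, ('g2_wrist', 'up'): -0.08, ('g3_wrist', 'lo'): -0.03, ('g3_wrist', 'pt'): 1.61, ('g3_wrist', 'up'): -0.01}
  line pt [584.23 307.17] 99.10398252742168
['up', 'lo', 'pb'] [  9.75 102.66] 13.0685769212862 {('g2_wrist', 'lo'): 0.21, ('g2_wrist', 'pb'): -0.23, ('g2_wrist', 'up'): -0.21, ('g3_wrist', 'lo'): 0.27, ('g3_wrist', 'up'): -0.03}
  line pt [584.5  307.21] 102.65992483364934
['up', 'lo', 'pt', 'pb'] [  9.42 100.11] 13.262852955343229 {('g2_wrist', 'lo'): 0.25, ('g2_wrist', 'pb'): -0.44, ('g2_wrist', 'pt'): -1.22, ('g2_wrist', 'up'): 0.05, ('g3_wrist', 'lo'): 0.13, ('g3_wrist', 'pt'): 1.49, ('g3_wrist', 'up'): 0.08}
  line pt [584.17 307.16] 100.11468247238574
```

```bash
sed -i 's/pt=(60,78,-1)/pt=(68,76,-1)/; s/pt=(60,80,-1)/pt=(68,76,-1)/' gap.py; python3 gap.py | grep -A1 "'up'"
python3 - <<'E'
import cv2
s=cv2.imread("pics/a_scene.png")
cv2.imwrite("pics/s1.png",cv2.resize(s[225:335,90:200],None,fx=5.4,fy=5.4,interpolation=cv2.INTER_CUBIC))
E
```

```text
['up', 'lo'] [ 9.4  98.46] 13.027900260611462 {('g2_wrist', 'lo'): -0.04, ('g2_wrist', 'up'): -0.07, ('g3_wrist', 'lo'): 0.04, ('g3_wrist', 'up'): 0.11}
  line pt [584.16 307.12] 98.45870829810237
['up', 'lo', 'pt'] [ 8.19 86.91] 12.992399600356142 {('g2_wrist', 'lo'): -0.45, ('g2_wrist', 'pt'): -0.18, ('g2_wrist', 'up'): 0.52, ('g3_wrist', 'lo'): -0.4, ('g3_wrist', 'pt'): -0.14, ('g3_wrist', 'up'): 0.66}
  line pt [582.98 306.84] 86.91440962351221
['up', 'lo', 'pb'] [  9.75 102.66] 13.0685769212862 {('g2_wrist', 'lo'): 0.21, ('g2_wrist', 'pb'): -0.23, ('g2_wrist', 'up'): -0.21, ('g3_wrist', 'lo'): 0.27, ('g3_wrist', 'up'): -0.03}
  line pt [584.5  307.21] 102.65992483364934
['up', 'lo', 'pt', 'pb'] [ 8.01 90.52] 13.331990717096968 {('g2_wrist', 'lo'): 0.29, ('g2_wrist', 'pb'): -1.44, ('g2_wrist', 'pt'): -0.46, ('g2_wrist', 'up'): 0.98, ('g3_wrist', 'lo'): 0.04, ('g3_wrist', 'pt'): -0.57, ('g3_wrist', 'up'): 0.87}
  line pt [582.79 306.85] 90.52456288568526
```

View pics/s1.png

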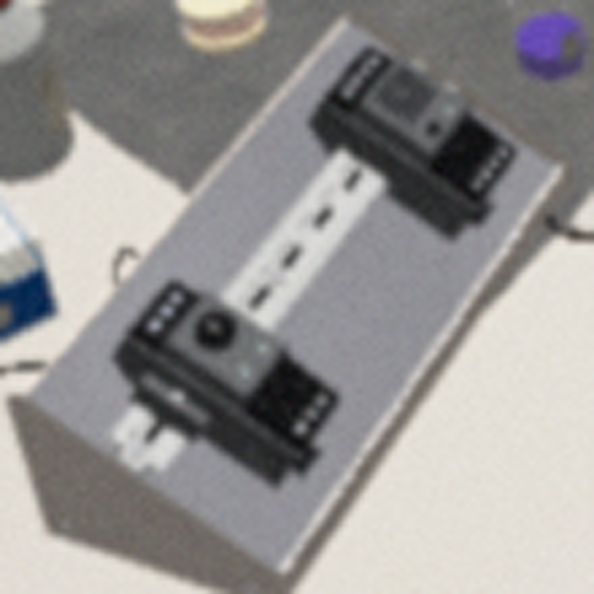

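Run:
```python
from h import *
G={n:cv2.cvtColor(cv2.imread(f"pics/{n}.png"),cv2.COLOR_BGR2GRAY).astype(float) for n in("g_wrist","g2_wrist","g3_wrist")}
D={n:ld(n) for n in G}
print("g2",G["g2_wrist"][134,170:194].astype(int)); print("g3",G["g3_wrist"][134,312:334].astype(int))
for n in G: print(n, D[n]["o"])
def blobs(n,x0,x1,y0,y1,th):
    m=(G[n][y0:y1,x0:x1]>th).astype(np.uint8)
    k,l,s,c=cv2.connectedComponentsWithStats(m); out=[]
    for i in range(1,k):
        if 6<s[i,4]<150:
            w=np.where(l==i,G[n][y0:y1,x0:x1]-th+20,0); yy,xx=np.mgrid[y0:y1,x0:x1]; out.append(((xx*w).sum()/w.sum(),(yy*w).sum()/w.sum(),s[i,4]))
    return np.array(out)
for a in (("g_wrist",108,147,128,146,110),("g2_wrist",22,62,128,145,110),("g_wrist",335,384,126,142,110),("g3_wrist",420,470,126,142,110)):
    print(a[0],a[1]); print(blobs(*a))
```

```text
g2 [178 185 176 152 125 116 116 117 116 116 116 116 116 117 116 115 117 121
 140 169 187 192 192 192]
g3 [ 52  73  94 104 108 110 107 108 108 109 113 117 118 120 132 158 174 181
 179 180 179 179]
g_wrist [616.51 302.3  394.3 ]
g2_wrist [633.5  224.52 395.12]
g3_wrist [599.19 380.8  394.84]
g_wrist 108
[[115.49 135.41  44.  ]
 [126.83 135.17  42.  ]
 [138.29 135.03  44.  ]]
g2_wrist 22
[[ 30.27 135.73  40.  ]
 [ 41.26 135.38  41.  ]
 [ 52.92 135.3   36.  ]
 [ 22.44 143.24   7.  ]]
g_wrist 335
[[376.32 132.61  44.  ]
 [341.95 132.99  41.  ]
 [353.18 132.92  45.  ]
 [364.77 132.71  41.  ]]
g3_wrist 420
[[428.7  133.28  35.  ]
 [440.03 133.16  37.  ]
 [451.54 133.    37.  ]
 [463.03 132.83  33.  ]]
```

Run:
```python
from h import *
D={n:ld(n) for n in("g_wrist","g2_wrist","g3_wrist")}
t=lambda *a: tri([ray(D[n],u,v) for n,u,v in a])
print("slot3R",t(("g2_wrist",188.5,134.3),("g3_wrist",326.5,134.3)))
L=[t(("g_wrist",a,b),("g2_wrist",c,d)) for a,b,c,d in ((115.49,135.41,30.27,135.73),(126.83,135.17,41.26,135.38),(138.29,135.03,52.92,135.3))]
Rr=[t(("g_wrist",a,b),("g3_wrist",c,d)) for a,b,c,d in ((341.95,132.99,428.7,133.28),(353.18,132.92,440.03,133.16),(364.77,132.71,451.54,133),(376.32,132.61,463.03,132.83))]
for x in L+Rr: print(x)
l=np.mean([x[0] for x in L],0); r=np.mean([x[0] for x in Rr],0); m=(l+r)/2; v=l-r
print(l,r,m,"sep",np.linalg.norm(v),"yaw",np.degrees(np.arctan2(-v[0],v[1])))
```

```text
slot3R (array([589.89, 298.4 ,  80.57]), [np.float64(0.05605444052835774), np.float64(0.05605444052815544)])
(array([566.21, 426.63, 143.66]), [np.float64(0.1133595034480038), np.float64(0.1133595034480008)])
(array([568.85, 416.09, 144.42]), [np.float64(0.05639532897084753), np.float64(0.05639532897053857)])
(array([571.06, 406.1 , 143.69]), [np.float64(0.07661385217480952), np.float64(0.07661385217499384)])
(array([612.84, 223.2 , 143.95]), [np.float64(0.05757855821262327), np.float64(0.05757855821272343)])
(array([615.13, 213.26, 144.31]), [np.float64(0.09516178291744584), np.float64(0.09516178291755628)])
(array([617.56, 202.86, 144.16]), [np.float64(0.08868519290674917), np.float64(0.08868519290687552)])
(array([619.95, 192.48, 144.05]), [np.float64(0.13594146215205666), np.float64(0.13594146215203287)])
[568.71 416.27 143.92] [616.37 207.95 144.12] [592.54 312.11 144.02] sep 213.7026004053946 yaw 12.886941388030918
```

```bash
cat > plan.py <<'E'
from h import *
import sys
GO=np.array([583.3,310,95.2]); YAW=np.radians(13.0); SL=np.radians(30)
def gapR():
    h=np.array([np.cos(YAW),np.sin(YAW),0]); x=h*np.cos(SL)+np.array([0,0,np.sin(SL)]); y=np.array([-np.sin(YAW),np.cos(YAW),0]); return np.c_[x,y,np.cross(x,y)]
HOOK=np.array([-1.2,46,0])
TM=np.array([[0,0,-1],[1,0,0],[0,-1,0]]).astype(float)  # columns: module x,y,z in tool axes
def target(hx,hy,hz,foot):
    a=np.radians(foot); M=np.array([[np.cos(a),0,np.sin(a)],[0,1,0],[-np.sin(a),0,np.cos(a)]])
    Rt=gapR()@M@TM.T; return Rt, GO+gapR()@[hx,hy,hz]-Rt@HOOK
def where():
    R,p=tool(); G=gapR(); h=G.T@(p+R@HOOK-GO); M=G.T@R@TM
    return h, "foot deg %.2f roll %.2f yaw %.2f"%(np.degrees(np.arctan2(M[0,2],M[2,2])),np.degrees(np.arctan2(-M[1,2],M[2,2])),np.degrees(np.arctan2(M[1,0],M[0,0])))
if __name__=="__main__":
    a=[float(x) for x in sys.argv[1:]]
    print("now",where(), "F",robot.state()["contact_force"])
    if a:
        d,r=delta(*target(*a)); print("shift",d,"turn",r)
E
python3 plan.py 32 0 45 19
```

```text
now (array([ 80.69,  64.25, 136.52]), 'foot deg 30.01 roll -0.04 yaw -0.80') F [ 0.25 -0.06 -2.9 ]
shift [112.4    5.46  64.68] turn [-0.69  0.1  11.01]
```

```bash
python3 -m jog '[[40,0,0,30,0,0,5.5],[40,0,0,34.7,-0.7,0.1,5.5],[40,0,0,0,0,0,0],[40,0,0,0,0,0,0],[40,0,0,0,0,0,0],[40,0,0,0,0,0,0]]'; python3 plan.py 32 0 45 19
```

```text
time_s: 8.95
ee_pos: [540.3, 300.7, 253.7]
tool_rot: [0.593, 0.492, 0.508, -0.385]
contact_force: [0.3, 0.9, -2.7]
opening: 44.3
now (array([ 85.04,   0.58, 145.52]), 'foot deg 18.89 roll 0.03 yaw -0.02') F [ 0.3   0.87 -2.74]
shift [112.19 -17.64   0.65] turn [-0.02 -0.03 -0.11]
```

```bash
python3 -m jog '[[40,20,-5,0,0,0,0],[40,25,-5,0,0,0,0],[40,25,-4,0,0,0,0],[40,22,-3.6,0,0,0,0],[40,15,0,0,0,0,0],[40,5.2,0,0,0,0,0],[40,0,0,0,0,0,0],[40,0,0,0,0,0,0],[40,0,0,0,0,0,0]]'; python3 plan.py 30 0 12 19
python3 - <<'E'
from h import *
for n in("wrist","scene"): cap(n,"i_"+n)
s=cv2.imread("pics/i_scene.png")
cv2.imwrite("pics/i_s.png",cv2.resize(s[215:335,90:220],None,fx=5,fy=5,interpolation=cv2.INTER_CUBIC))
E
```

```text
time_s: 9.7
ee_pos: [544.2, 302.1, 140.7]
tool_rot: [0.594, 0.492, 0.508, -0.384]
contact_force: [-0.9, 0.4, -2.8]
opening: 44.3
now (array([32.1 ,  1.09, 45.59]), 'foot deg 18.85 roll 0.03 yaw 0.05') F [-0.85  0.39 -2.77]
shift [32.35  8.86  1.08] turn [ 0.04 -0.03 -0.15]
```

View pics/i_wrist.png

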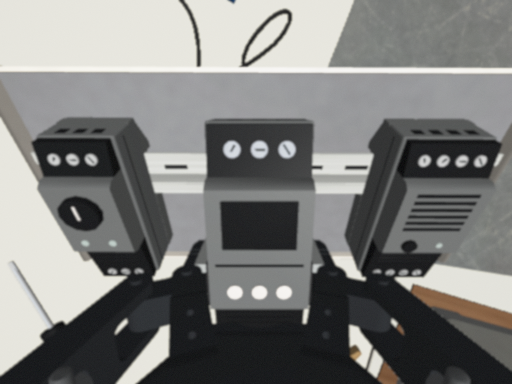

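View pics/i_s.png

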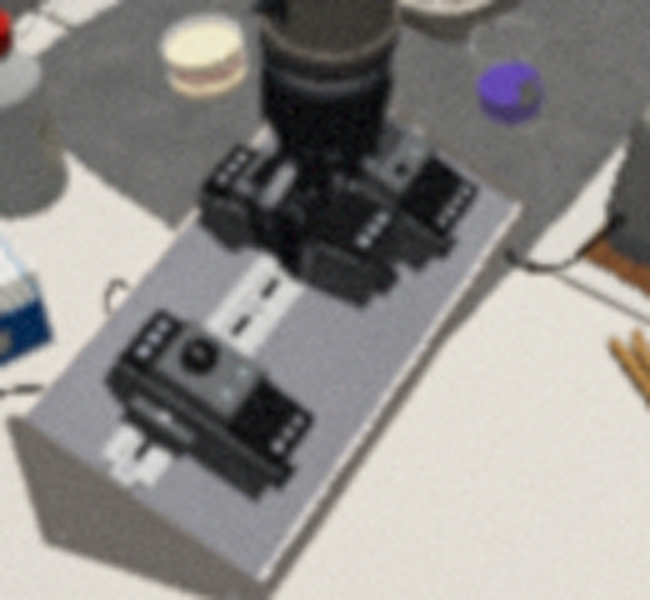

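```bash
cat > re.py <<'E'
import sys
from gap import edge
from plan import *
from scipy.optimize import least_squares
n=sys.argv[1]; ups=eval(sys.argv[2]); los=eval(sys.argv[3]); us=eval(sys.argv[4])
g=cv2.cvtColor(cv2.imread(f"pics/{n}.png"),cv2.COLOR_BGR2GRAY).astype(float); d=ld(n)
U=[(u,edge(g,u,*ups,1)) for u in us]; L=[(u,edge(g,u,*los,-1)) for u in us]
print("up",np.array(U)[:,1],"lo",np.array(L)[:,1])
def res(q):
    h=np.array([np.cos(q[2]),np.sin(q[2]),0]); G=np.c_[h*np.cos(SL)+[0,0,np.sin(SL)],[-np.sin(q[2]),np.cos(q[2]),0],[0,0,0]]; G[:,2]=np.cross(G[:,0],G[:,1])
    o=np.array([583.3,310,0])+h*q[0]; o[2]=q[1]; r=[]
    for X,P in((17.5,U),(-17.5,L)):
        a,b=o+G@[X,-100,0],o+G@[X,100,0]; K=d["K"]; l=np.cross(K@d["Rc"].T@(a-d["o"]),K@d["Rc"].T@(b-d["o"])); l/=np.hypot(l[0],l[1]); r+=[l@[u,v,1] for u,v in P]
    return np.array(r)
z=least_squares(res,[0,95,.22],x_scale=[1,1,.01]); print("h off",z.x[0],"z",z.x[1],"yaw",np.degrees(z.x[2]),"rms",z.fun.std())
for zz in (92,93.5,95.2,97):
    y=least_squares(lambda q:res([q[0],zz,q[1]]),[0,.22],x_scale=[1,.01]); print(zz,y.x[0],np.degrees(y.x[1]),y.fun.std())
E
python3 - <<'E'
import cv2
g=cv2.cvtColor(cv2.imread("pics/i_wrist.png"),cv2.COLOR_BGR2GRAY); print(list(enumerate(g[145:205,182],145)))
E
python3 re.py i_wrist "(145,160)" "(184,200)" "list(range(165,200,4))+list(range(318,346,4))"
```

```text
Traceback (most recent call last):
  File "re.py", line 2, in <module>
    from gap import edge
  File "gap.py", line 1, in <module>
    from h import *
  File "h.py", line 2, in <module>
    from scipy.spatial.transform import Rotation as Rn
AttributeError: module 're' has no attribute 'compile' (consider renaming 're.py' since it has the same name as the standard library module named 're' and prevents importing that standard library module)
Traceback (most recent call last):
  File "re.py", line 2, in <module>
    from gap import edge
ImportError: cannot import name 'edge' from 'gap' (consider renaming 'gap.py' if it has the same name as a library you intended to import)

The above exception was the direct cause of the following exception:

Traceback (most recent call last):
  File "re.py", line 2, in <module>
    from gap import edge
  File "gap.py", line 1, in <module>
    from h import *
  File "h.py", line 1, in <module>
    import numpy as np, cv2
ImportError: Error importing numpy: you should not try to import numpy from
        its source directory; please exit the numpy source tree, and relaunch
        your python interpreter from there.
```

My file name `re.py` shadowed the standard library, so I'm renaming it.

```bash
mv re.py refit.py; rm -rf __pycache__/re.*
python3 - <<'E'
import cv2
g=cv2.cvtColor(cv2.imread("pics/i_wrist.png"),cv2.COLOR_BGR2GRAY); print([(i,int(x)) for i,x in enumerate(g[145:205,182],145)])
E
python3 refit.py i_wrist "(145,160)" "(184,200)" "list(range(165,200,4))+list(range(318,346,4))"
```

```text
[(145, 160), (146, 160), (147, 158), (148, 160), (149, 159), (150, 158), (151, 160), (152, 170), (153, 193), (154, 213), (155, 218), (156, 218), (157, 220), (158, 220), (159, 217), (160, 219), (161, 223), (162, 225), (163, 221), (164, 182), (165, 118), (166, 61), (167, 67), (168, 129), (169, 189), (170, 220), (171, 223), (172, 219), (173, 203), (174, 177), (175, 164), (176, 161), (177, 162), (178, 164), (179, 166), (180, 170), (181, 181), (182, 199), (183, 211), (184, 214), (185, 218), (186, 219), (187, 220), (188, 219), (189, 219), (190, 222), (191, 223), (192, 210), (193, 184), (194, 163), (195, 157), (196, 157), (197, 156), (198, 157), (199, 156), (200, 157), (201, 155), (202, 156), (203, 156), (204, 154)]
up [152.82 152.81 152.83 152.82 152.84 152.84 152.89 153.08 153.09 153.24
 153.51 153.61 153.57 153.56 153.55 153.57] lo [192.73 192.74 192.79 192.76 192.76 192.78 192.81 192.8  192.8  193.22
 193.21 193.19 193.19 193.23 193.23 193.23]
h off -0.2869506600766861 z 95.11109868193226 yaw 12.896535157548858 rms 0.07759742702738635
92 -0.36295664840122294 12.898339474753726 0.3133479499354828
93.5 -0.3262125144515072 12.897483705092593 0.17636313405470727
95.2 -0.28479040975171555 12.896481902964688 0.0780962772351637
97 -0.24119403119427457 12.895382446274386 0.2042511393073739
```

```bash
sed -i 's/583.3,310,95.2\]); YAW=np.radians(13.0)/583.0,309.9,95.1]); YAW=np.radians(12.9)/' plan.py
python3 -m jog '[[40,8,2.2,0.3,0,0,0],[40,8,2.2,0.3,0,0,0],[40,8,2.2,0.3,0,0,0],[40,8.3,2.2,0.2,0,0,-0.15],[40,0,0,0,0,0,0],[40,0,0,0,0,0,0],[40,0,0,0,0,0,0]]'; python3 plan.py 28 0 1.2 19
python3 - <<'E'
from h import *
cap("wrist","j_wrist")
E
```

```text
time_s: 10.38
ee_pos: [557.9, 303.7, 108.9]
tool_rot: [0.593, 0.49, 0.509, -0.386]
contact_force: [-0.5, -0.0, -2.2]
opening: 44.3
now (array([28.41, -0.36, 10.92]), 'foot deg 19.17 roll 0.02 yaw 0.14') F [-0.53 -0.05 -2.2 ]
shift [ 9.46  2.81 -0.46] turn [ 0.13 -0.02  0.17]
```

View pics/j_wrist.png

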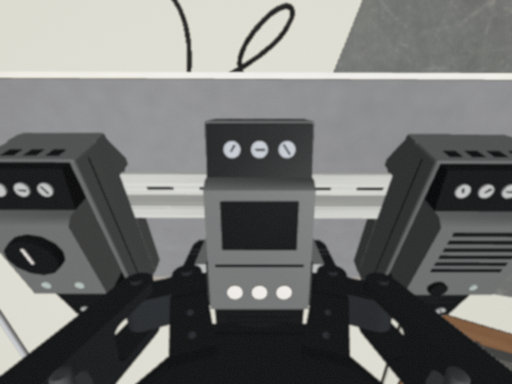

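```bash
python3 refit.py j_wrist "(166,184)" "(208,228)" "list(range(140,200,6))+list(range(318,356,6))"; python3 -c "
from h import *
for i in range(4): print(tool()[1])"
```

```text
up [173.64 173.65 173.71 173.61 173.68 173.57 173.64 173.9  173.91 173.89
 173.9  174.2  174.29 174.29 174.34 174.26 174.14] lo [217.46 217.64 217.34 217.41 217.41 217.43 217.43 217.45 217.49 217.48
 217.99 218.   217.96 217.96 217.95 217.98 217.95]
h off -0.15731975276442633 z 94.3128636822929 yaw 12.911920250889178 rms 0.09534820937109369
92 -0.4186488667295331 12.914930485653077 0.3090182529433272
93.5 -0.2490860993157813 12.912996634384973 0.14124766960887059
95.2 -0.05726762538523655 12.910722029058798 0.14928583509147764
97 0.1454136492531796 12.908213241702645 0.3643617149863336
[558.   303.77 109.26]
[558.   303.77 109.26]
[558.   303.77 109.26]
[558.   303.77 109.26]
```

```bash
sed -i 's/309.9,95.1/309.9,94.8/' plan.py
python3 -m jog '[[40,3,1,-0.2,0,0,0],[40,3,1,-0.2,0,0,0],[40,3,0.8,0,0,0,0],[40,0.5,0,0,0,0,0],[40,0,0,0,0,0,0],[40,0,0,0,0,0,0]]'; python3 plan.py 20 0 1 19
```

```text
time_s: 10.93
ee_pos: [562.2, 305.1, 100.2]
tool_rot: [0.593, 0.49, 0.509, -0.386]
contact_force: [0.1, 0.0, -1.4]
opening: 44.1
now (array([28.08,  0.09,  1.42]), 'foot deg 19.16 roll 0.02 yaw 0.14') F [ 0.09  0.05 -1.43]
shift [ 3.18 -7.49 -0.04] turn [ 0.13 -0.02  0.16]
```

```bash
python3 -m jog '[[40,0.8,-1.9,0,0,0,0],[40,0.8,-1.9,0,0,0,0],[40,0.8,-1.9,0,0,0,0],[40,0,0,0,0,0,0],[40,0,0,0,0,0,0]]'; python3 plan.py 20 0 1 19
python3 -m jog '[[40,0.7,-1.9,0,0,0,0],[40,0,0,0,0,0,0],[40,0,0,0,0,0,0]]'; python3 plan.py 17.5 0 0.5 19
python3 - <<'E'
from h import *
cap("wrist","k_wrist")
E
```

```text
time_s: 11.35
ee_pos: [557.7, 304.1, 97.2]
tool_rot: [0.593, 0.491, 0.509, -0.385]
contact_force: [3.2, 0.7, -4.1]
opening: 44.3
now (array([22.59,  0.14,  1.13]), 'foot deg 19.07 roll 0.03 yaw 0.14') F [ 3.24  0.74 -4.08]
shift [ 1.02 -2.41  0.03] turn [ 0.13 -0.03  0.07]
time_s: 11.6
ee_pos: [557.5, 304.1, 96.9]
tool_rot: [0.593, 0.492, 0.508, -0.384]
contact_force: [8.0, 1.7, -4.7]
opening: 44.1
now (array([22.32,  0.14,  1.1 ]), 'foot deg 18.87 roll 0.06 yaw 0.13') F [ 8.02  1.74 -4.66]
shift [ 2.02 -4.37  0.03] turn [ 0.12 -0.05 -0.13]
```

View pics/k_wrist.png

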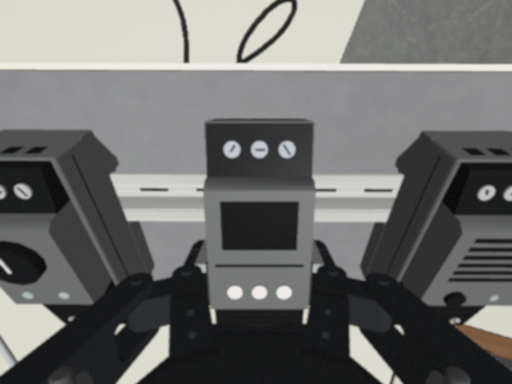

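```bash
python3 -m jog '[[40,-1.1,3.3,0,0,0,0],[40,-1.2,3.3,0,0,0,0],[40,0,0,0,0,0,0],[40,0,0,0,0,0,0],[40,0,0,0,0,0,0]]'; python3 plan.py
python3 - <<'E'
from h import *
f,d=cap("wrist","l_wrist")
# held module vs first grip picture
a=cv2.cvtColor(cv2.imread("pics/f_wrist.png"),cv2.COLOR_BGR2GRAY)[140:310,225:295].astype(np.float32);b=cv2.cvtColor(cv2.imread("pics/l_wrist.png"),cv2.COLOR_BGR2GRAY)[140:310,225:295].astype(np.float32)
print(cv2.phaseCorrelate(a,b))
E
```

```text
time_s: 12.07
ee_pos: [560.9, 304.9, 99.1]
tool_rot: [0.593, 0.49, 0.51, -0.386]
contact_force: [-0.6, 0.7, -2.2]
opening: 44.2
now (array([26.38,  0.12,  1.01]), 'foot deg 19.21 roll 0.01 yaw 0.15') F [-0.56  0.66 -2.23]
((0.019081749296276485, 0.008817521315734211), 0.9713898867736628)
```

```bash
python3 -m jog '[[40,1.2,0.4,0,0,0,0],[40,1.2,0.4,0,0,0,0],[40,0,0,0,0,0,0],[40,0,0,0,0,0,0]]'; python3 plan.py
python3 -m jog '[[40,0.6,-1.8,0,0,0,0],[40,0.6,-1.8,0,0,0,0],[40,0,0,0,0,0,0],[40,0,0,0,0,0,0]]'; python3 plan.py
python3 -m jog '[[40,0.5,-1.4,0,0,0,0],[40,0,0,0,0,0,0],[40,0,0,0,0,0,0]]'; python3 plan.py
```

```text
time_s: 12.45
ee_pos: [562.5, 305.2, 96.9]
tool_rot: [0.593, 0.49, 0.51, -0.386]
contact_force: [-1.0, 0.2, -2.6]
opening: 44.4
now (array([26.72,  0.09, -1.61]), 'foot deg 19.17 roll 0.02 yaw 0.14') F [-1.    0.15 -2.63]
time_s: 12.78
ee_pos: [559.2, 304.4, 95.2]
tool_rot: [0.593, 0.49, 0.509, -0.386]
contact_force: [-0.6, -0.3, -2.2]
opening: 44.0
now (array([22.91,  0.1 , -1.39]), 'foot deg 19.16 roll 0.02 yaw 0.15') F [-0.62 -0.27 -2.17]
time_s: 13.03
ee_pos: [558.1, 304.2, 94.5]
tool_rot: [0.593, 0.49, 0.509, -0.386]
contact_force: [0.6, -0.1, -2.8]
opening: 44.1
now (array([21.57,  0.08, -1.41]), 'foot deg 19.15 roll 0.02 yaw 0.14') F [ 0.56 -0.14 -2.78]
```

Now it goes past where it stuck, with no force. Continuing in small steps.

```bash
python3 -m jog '[[40,0.45,-1.3,0,0,0,0],[40,0,0,0,0,0,0],[40,0,0,0,0,0,0]]'; python3 plan.py
python3 -m jog '[[40,0.45,-1.3,0,0,0,0],[40,0,0,0,0,0,0],[40,0,0,0,0,0,0]]'; python3 plan.py
```

```text
time_s: 13.28
ee_pos: [556.9, 303.9, 93.8]
tool_rot: [0.593, 0.49, 0.509, -0.386]
contact_force: [0.2, -0.3, -3.3]
opening: 44.0
now (array([20.13,  0.07, -1.46]), 'foot deg 19.16 roll 0.02 yaw 0.14') F [ 0.22 -0.33 -3.31]
time_s: 13.53
ee_pos: [555.7, 303.6, 93.1]
tool_rot: [0.593, 0.49, 0.509, -0.386]
contact_force: [-0.3, 0.2, -3.6]
opening: 44.2
now (array([18.76,  0.07, -1.44]), 'foot deg 19.16 roll 0.02 yaw 0.15') F [-0.31  0.17 -3.56]
```

```bash
python3 -m jog '[[40,0.35,-0.95,0,0,0,0],[40,0,0,0,0,0,0],[40,0,0,0,0,0,0]]'; python3 plan.py
python3 -m jog '[[40,0.3,-0.9,0,0,0,0],[40,0,0,0,0,0,0],[40,0,0,0,0,0,0]]'; python3 plan.py
```

```text
time_s: 13.78
ee_pos: [555.4, 303.6, 92.9]
tool_rot: [0.593, 0.491, 0.509, -0.385]
contact_force: [1.5, 0.7, -2.4]
opening: 44.1
now (array([18.4 ,  0.1 , -1.37]), 'foot deg 19.09 roll 0.03 yaw 0.14') F [ 1.54  0.66 -2.39]
time_s: 14.03
ee_pos: [555.3, 303.6, 92.8]
tool_rot: [0.593, 0.491, 0.509, -0.385]
contact_force: [4.7, 0.9, -1.9]
opening: 44.1
now (array([18.26,  0.1 , -1.34]), 'foot deg 18.99 roll 0.04 yaw 0.13') F [ 4.67  0.95 -1.93]
```

```bash
python3 -m jog '[[40,1.2,0.1,0,0,0,1.5],[40,1.2,0.1,0,0,0,1.5],[40,1.2,0.1,0,0,0,1.5],[40,1.2,0.1,0,0,0,1.5],[40,0,0,0,0,0,0],[40,0,0,0,0,0,0],[40,0,0,0,0,0,0]]'; python3 plan.py
python3 - <<'E'
from h import *
cap("wrist","m_wrist")
a=cv2.cvtColor(cv2.imread("pics/f_wrist.png"),cv2.COLOR_BGR2GRAY)[140:310,225:295].astype(np.float32);b=cv2.cvtColor(cv2.imread("pics/m_wrist.png"),cv2.COLOR_BGR2GRAY)[140:310,225:295].astype(np.float32)
print(cv2.phaseCorrelate(a,b))
E
```

```text
time_s: 14.62
ee_pos: [556.3, 303.8, 88.2]
tool_rot: [0.612, 0.517, 0.483, -0.354]
contact_force: [3.0, -0.2, -0.7]
opening: 44.2
now (array([18.04,  0.09, -1.22]), 'foot deg 13.05 roll 0.05 yaw 0.12') F [ 3.02 -0.21 -0.67]
((0.0072903359999685335, 0.1652541238732681), 0.984602799238982)
```

View pics/m_wrist.png

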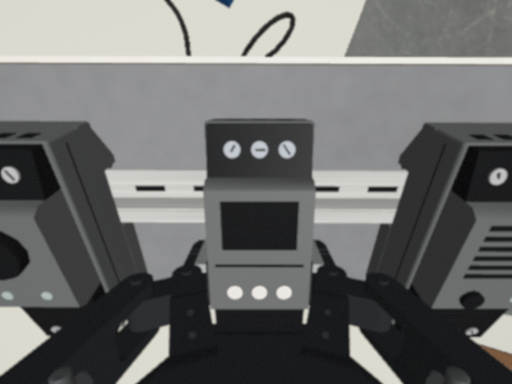

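```bash
python3 -m jog '[[50,0,0,0,0,0,0],[55,0,0,0,0,0,0],[60,0,0,0,0,0,0],[65,0,0,0,0,0,0],[65,0,0,0,0,0,0],[65,0,0,0,0,0,0],[65,0,0,0,0,0,0]]'; python3 plan.py
python3 - <<'E'
from h import *
cap("wrist","n_wrist")
E
```

```text
time_s: 15.25
ee_pos: [555.5, 303.6, 87.5]
tool_rot: [0.612, 0.516, 0.483, -0.354]
contact_force: [-0.6, -0.1, -0.5]
opening: 65.0
now (array([16.96,  0.1 , -1.52]), 'foot deg 13.17 roll 0.03 yaw 0.14') F [-0.63 -0.15 -0.53]
```

View pics/n_wrist.png

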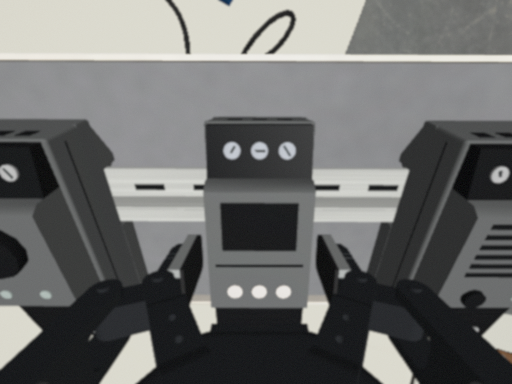

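```bash
python3 -m jog '[[65,-10,0,0,0,0,0],[65,-25,0,0,0,0,0],[65,-30,0,0,0,0,0],[65,-20,0,0,0,0,0],[0,0,0,0,0,0,0],[0,0,0,0,0,0,0],[0,0,0,0,0,0,6.5],[0,0,0,0,0,0,6.5],[0,0,0,0,0,0,0],[0,0,0,0,0,0,0],[0,0,0,0,0,0,0]]'
cat > tip.py <<'E'
from plan import *
R,p=tool(); G=gapR(); print("tip in gap",G.T@(p-GO), where()[1], "F gap",G.T@robot.state()["contact_force"])
if len(sys.argv)>1:
    a=[float(x) for x in sys.argv[1:]]; Rt,_=target(0,0,0,0); print("delta",delta(Rt,GO+G@a[:3]))
E
python3 tip.py -56 0 65
python3 - <<'E'
from h import *
cap("wrist","o_wrist"); cap("scene","o_scene")
s=cv2.imread("pics/o_scene.png")
cv2.imwrite("pics/o_s.png",cv2.resize(s[215:335,90:220],None,fx=5,fy=5,interpolation=cv2.INTER_CUBIC))
E
```

```text
time_s: 16.22
ee_pos: [532.7, 298.3, 169.3]
tool_rot: [0.648, 0.567, 0.422, -0.283]
contact_force: [-0.6, 0.3, 0.4]
opening: 0.0
tip in gap [-7.5  -0.11 90.37] foot deg 0.26 roll 0.03 yaw 0.11 F gap [-0.25  0.48  0.63]
delta (array([ 25.58, -48.39,  -0.19]), array([ 0.11, -0.03,  0.26]))
```

View pics/o_wrist.png

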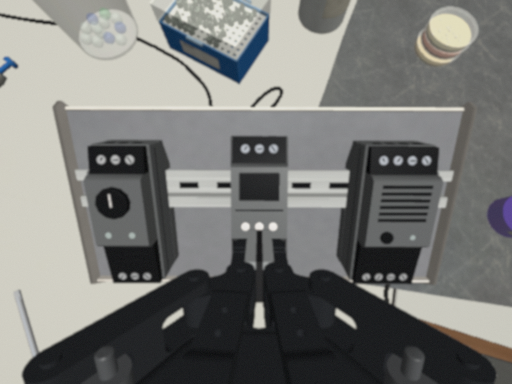

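View pics/o_s.png

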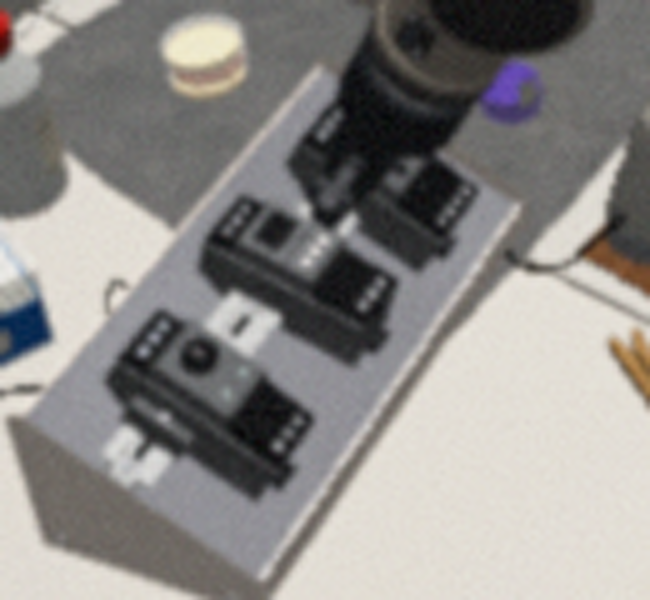

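```bash
python3 -m jog '[[0,0,-24,0,0,0,0.25],[0,0,-24.4,-0.2,0.1,0,0],[0,10,0,0,0,0,0],[0,10,0,0,0,0,0],[0,5,0,0,0,0,0],[0,0,0,0,0,0,0],[0,0,0,0,0,0,0],[0,0,0,0,0,0,0]]';python3 tip.py
python3 -m jog '[[0,4,0,0,0,0,0],[0,4,0,0,0,0,0],[0,3,0,0,0,0,0],[0,0,0,0,0,0,0],[0,0,0,0,0,0,0]]';python3 tip.py
python3 -m jog '[[0,3,0,0,0,0,0],[0,0,0,0,0,0,0],[0,0,0,0,0,0,0]]';python3 tip.py
```

```text
time_s: 16.98
ee_pos: [503.8, 291.7, 123.5]
tool_rot: [0.648, 0.569, 0.42, -0.281]
contact_force: [-0.6, 0.6, -0.1]
opening: -0.4
tip in gap [-56.03  -0.03  65.51] foot deg -0.14 roll 0.05 yaw -0.01 F gap [-0.46  0.69  0.2 ]
time_s: 17.4
ee_pos: [508.3, 292.8, 113.3]
tool_rot: [0.648, 0.569, 0.42, -0.282]
contact_force: [0.1, -0.1, 0.2]
opening: 0.1
tip in gap [-57.12   0.02  54.38] foot deg -0.07 roll 0.06 yaw 0.03 F gap [ 0.19 -0.12  0.17]
time_s: 17.65
ee_pos: [509.9, 293.5, 111.6]
tool_rot: [0.648, 0.569, 0.42, -0.282]
contact_force: [-1.0, -0.3, 2.0]
opening: 0.1
tip in gap [-56.44   0.33  52.02] foot deg -0.05 roll 0.03 yaw 0.02 F gap [ 0.09 -0.02  2.22]
```

Contact at z≈52 as predicted. Pressing in small steps.

```bash
python3 -m jog '[[0,1.5,0,0,0,0,0],[0,1.5,0,0,0,0,0],[0,0,0,0,0,0,0]]';python3 tip.py
python3 -m jog '[[0,1.5,0,0,0,0,0],[0,1.5,0,0,0,0,0],[0,0,0,0,0,0,0]]';python3 tip.py
python3 -m jog '[[0,1.5,0,0,0,0,0],[0,1.5,0,0,0,0,0],[0,0,0,0,0,0,0]]';python3 tip.py
```

```text
time_s: 17.9
ee_pos: [511.0, 293.9, 109.3]
tool_rot: [0.648, 0.568, 0.42, -0.283]
contact_force: [-2.5, -1.1, 1.3]
opening: 0.0
tip in gap [-56.6    0.52  49.46] foot deg 0.11 roll -0.04 yaw 0.03 F gap [-1.67 -0.54  2.5 ]
time_s: 18.15
ee_pos: [511.9, 294.3, 107.0]
tool_rot: [0.648, 0.567, 0.421, -0.285]
contact_force: [-7.6, -1.8, 3.1]
opening: -0.0
tip in gap [-56.92   0.69  46.99] foot deg 0.29 roll -0.12 yaw 0.03 F gap [-5.26 -0.1   6.6 ]
time_s: 18.4
ee_pos: [512.6, 294.6, 104.8]
tool_rot: [0.648, 0.566, 0.421, -0.286]
contact_force: [-12.1, -3.5, 5.7]
opening: 0.1
tip in gap [-57.41   0.83  44.64] foot deg 0.47 roll -0.21 yaw 0.04 F gap [-8.02 -0.73 11.19]
```

```bash
python3 -m jog '[[0,0,-1.5,0,0,0,0],[0,0,-1.0,0,0,0,0],[0,0,0,0,0,0,0]]';python3 tip.py
python3 -m jog '[[0,1.5,-0.4,0,0,0,0],[0,1.5,-0.4,0,0,0,0],[0,0,0,0,0,0,0]]';python3 tip.py
python3 -m jog '[[0,1.2,-0.3,0,0,0,0],[0,1.2,-0.3,0,0,0,0],[0,0,0,0,0,0,0]]';python3 tip.py
```

```text
time_s: 18.65
ee_pos: [512.2, 295.1, 105.4]
tool_rot: [0.648, 0.567, 0.421, -0.285]
contact_force: [-6.4, -2.3, 3.4]
opening: 0.2
tip in gap [-57.29   1.42  45.34] foot deg 0.33 roll -0.19 yaw 0.03 F gap [-4.17 -0.82  6.33]
time_s: 18.9
ee_pos: [512.0, 295.3, 102.5]
tool_rot: [0.648, 0.566, 0.421, -0.287]
contact_force: [-9.4, -3.2, 5.1]
opening: -0.3
tip in gap [-58.86   1.6   42.92] foot deg 0.59 roll -0.30 yaw 0.04 F gap [-6.01 -0.99  9.37]
time_s: 19.15
ee_pos: [512.2, 295.5, 100.7]
tool_rot: [0.648, 0.565, 0.422, -0.288]
contact_force: [-13.2, -4.2, 7.4]
opening: -0.2
tip in gap [-59.62   1.77  41.19] foot deg 0.75 roll -0.38 yaw 0.04 F gap [-8.3  -1.15 13.28]
```

```bash
python3 -m jog '[[0,0,-1.5,0.5,0,0,0],[0,0,-1.0,0.5,0,0,0],[0,0,0,0,0,0,0]]';python3 tip.py
python3 -m jog '[[0,1.2,-0.5,0,0,0,0],[0,1.2,-0.5,0,0,0,0],[0,0,0,0,0,0,0]]';python3 tip.py
python3 - <<'E'
from h import *
cap("wrist","p_wrist"); cap("scene","p_scene")
s=cv2.imread("pics/p_scene.png")
cv2.imwrite("pics/p_s.png",cv2.resize(s[215:335,90:220],None,fx=5,fy=5,interpolation=cv2.INTER_CUBIC))
E
```

```text
time_s: 19.4
ee_pos: [512.0, 295.2, 101.3]
tool_rot: [0.648, 0.565, 0.421, -0.288]
contact_force: [-7.7, -2.5, 4.2]
opening: 0.2
tip in gap [-59.51   1.53  41.87] foot deg 0.63 roll -0.37 yaw 0.03 F gap [-4.96 -0.75  7.66]
time_s: 19.65
ee_pos: [514.2, 296.6, 100.4]
tool_rot: [0.648, 0.566, 0.421, -0.287]
contact_force: [0.1, 0.0, 0.3]
opening: 0.0
tip in gap [-57.82   2.36  39.85] foot deg 0.53 roll -0.35 yaw 0.02 F gap [ 0.26 -0.01  0.18]
```

View pics/p_wrist.png

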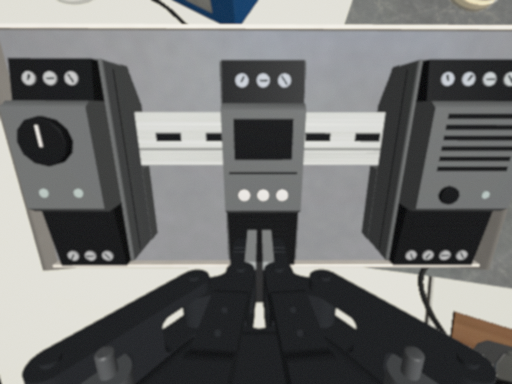

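View pics/p_s.png

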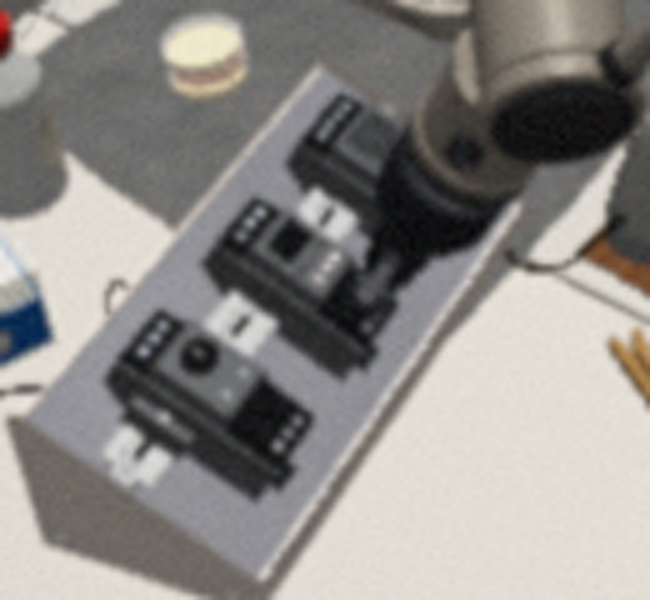

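The force dropped to zero at tip z≈39.9, which suggests it snapped. Pressing a little more to make sure it's seated.

```bash
python3 -m jog '[[0,1,0,0,0,0,0],[0,1,0,0,0,0,0],[0,0,0,0,0,0,0]]';python3 tip.py
python3 -m jog '[[0,1.2,0,0,0,0,0],[0,0,0,0,0,0,0],[0,0,0,0,0,0,0]]';python3 tip.py
python3 -m jog '[[0,1.0,0,0,0,0,0],[0,0,0,0,0,0,0],[0,0,0,0,0,0,0]]';python3 tip.py
```

```text
time_s: 20.0
ee_pos: [515.0, 296.8, 98.9]
tool_rot: [0.648, 0.565, 0.421, -0.288]
contact_force: [0.9, -0.2, 0.1]
opening: 0.2
tip in gap [-57.85   2.41  38.18] foot deg 0.62 roll -0.40 yaw 0.01 F gap [ 0.74 -0.39 -0.31]
time_s: 20.25
ee_pos: [515.4, 297.0, 98.2]
tool_rot: [0.648, 0.565, 0.421, -0.288]
contact_force: [0.5, -0.5, -0.6]
opening: 0.1
tip in gap [-57.84   2.53  37.29] foot deg 0.67 roll -0.42 yaw 0.02 F gap [ 0.04 -0.63 -0.73]
time_s: 20.5
ee_pos: [515.6, 297.1, 97.7]
tool_rot: [0.648, 0.565, 0.421, -0.289]
contact_force: [-4.1, -1.3, 4.0]
opening: 0.3
tip in gap [-57.92   2.58  36.74] foot deg 0.71 roll -0.45 yaw 0.02 F gap [-1.69 -0.34  5.58]
```

```bash
python3 -m jog '[[0,1.2,0,0,0,0,0],[0,0,0,0,0,0,0]]';python3 tip.py
python3 -m jog '[[0,-10,0,0,0,0,0],[0,-20,0,0,0,0,0],[0,-35,0,0,0,0,0],[0,-35,0,0,0,0,0],[0,-35,0,0,0,0,0],[0,-20,-10,0,0,0,0],[0,0,0,0,0,0,0],[0,0,0,0,0,0,0],[0,0,0,0,0,0,0]]'
python3 - <<'E'
from h import *
cap("wrist","q_wrist"); cap("scene","q_scene"); cap("top","q_top"); print(tool())
s=cv2.imread("pics/q_scene.png")
cv2.imwrite("pics/q_s.png",cv2.resize(s[215:335,90:220],None,fx=5,fy=5,interpolation=cv2.INTER_CUBIC))
E
```

```text
time_s: 20.67
ee_pos: [515.6, 297.2, 97.0]
tool_rot: [0.648, 0.564, 0.421, -0.289]
contact_force: [-10.9, -2.6, 10.5]
opening: 0.1
tip in gap [-58.24   2.63  36.13] foot deg 0.79 roll -0.49 yaw 0.03 F gap [-4.41 -0.06 14.67]
time_s: 21.42
ee_pos: [434.2, 279.9, 226.7]
tool_rot: [0.648, 0.565, 0.421, -0.289]
contact_force: [0.5, 1.3, -0.0]
opening: -0.1
(array([[ 0.48,  0.85,  0.22],
       [ 0.1 ,  0.2 , -0.98],
       [-0.87,  0.49,  0.01]]), array([434.21, 279.67, 225.79]))
```

View pics/q_wrist.png

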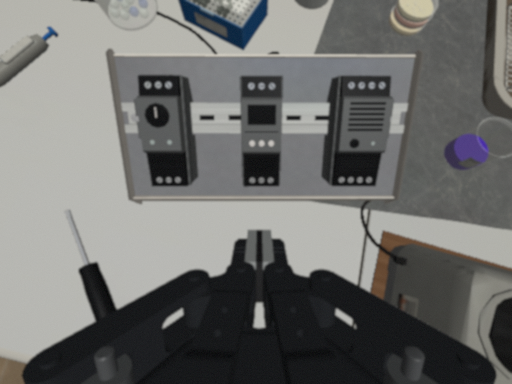

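View pics/q_s.png

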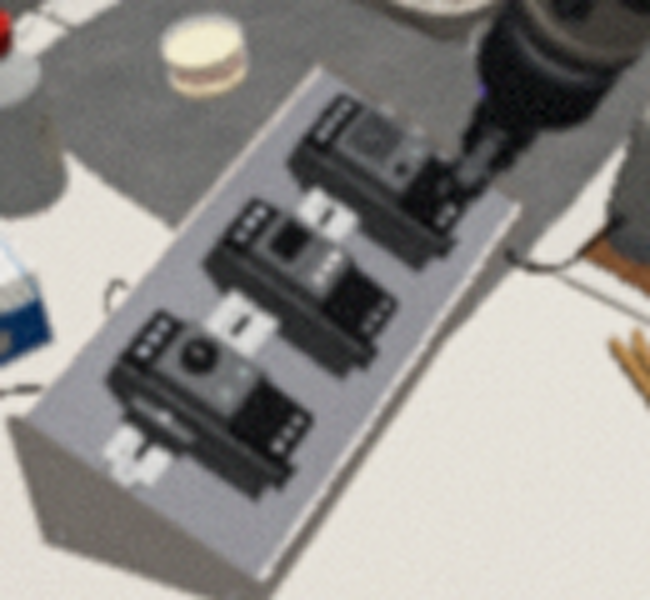

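```bash
python3 - <<'E'
import cv2,numpy as np
g=cv2.cvtColor(cv2.imread("pics/q_wrist.png"),cv2.COLOR_BGR2GRAY)
for y0,y1 in((78,94),(174,190)):
    k,l,s,c=cv2.connectedComponentsWithStats((g[y0:y1,140:395]>110).astype(np.uint8))
    pts=np.array([c[i]+[140,y0] for i in range(1,k) if 8<s[i,4]<60]); pts=pts[pts[:,0].argsort()]; print(pts.round(1).tolist())
    f=pts[(pts[:,0]<200)|(pts[:,0]>320)]; m=pts[(pts[:,0]>230)&(pts[:,0]<300)]
    q=np.polyfit(f[:,0],f[:,1],1); print("ours minus fitted line px",(m[:,1]-np.polyval(q,m[:,0])).round(2))
E
python3 -c "
import cv2
a=cv2.imread('pics/q_wrist.png');cv2.imwrite('pics/q1.png',cv2.resize(a[65:205,215:310],None,fx=4,fy=4,interpolation=cv2.INTER_CUBIC))"
```

```text
[[147.4, 84.6], [157.6, 84.5], [168.0, 84.5], [250.8, 85.7], [261.2, 85.7], [271.5, 85.7], [351.0, 85.1], [361.3, 85.0], [371.3, 84.9], [381.5, 85.0], [392.7, 86.0]]
ours minus fitted line px [0.85 0.84 0.8 ]
[[159.1, 179.6], [168.4, 179.6], [177.5, 179.5], [251.8, 179.6], [260.9, 179.6], [270.1, 179.7], [341.1, 179.4], [350.2, 179.4], [359.5, 179.5], [368.5, 179.5]]
ours minus fitted line px [0.13 0.12 0.23]
```

View pics/q1.png

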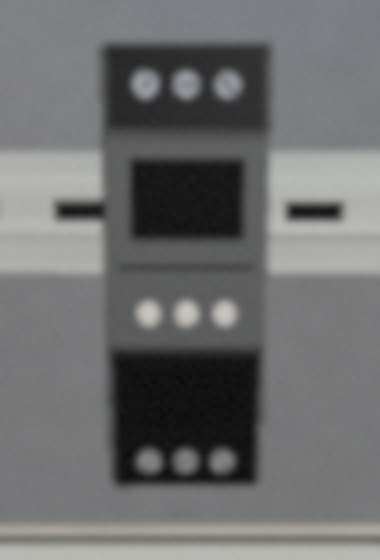

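View pics/q_top.png

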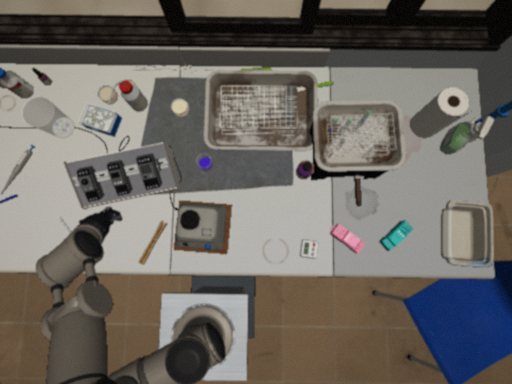

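```bash
python3 -c "
from bench import workorder,robot
print(robot.state()['contact_force']); print(workorder.finish_job())"
```

```text
[-0.30884729  0.69760211 -0.43993423]
the job is handed in; nothing more can be done
None
```

The module is on the rail, sitting flat midway between the two fitted ones. I handed the job in at about 21.6 s; no verdict was reported.

**What I did:**
- I gripped the grey module by its sides and carried it over the mixer.
- I hooked its lip over the rail's upper edge with the foot raised 19°. The first try stopped on the rail edge at about 8 N, so I backed off, went 2.5 mm lower, and it slid in.
- I tilted it to about 13° and let go. It stayed hooked, and I then pressed the foot down with the closed fingers until the force dropped from about 8 N to zero.
- I pressed once more to about 15 N to make sure it was seated, then drew back clear.

**Last checks:**
- **Fit:** the foot screws line up with those of the fitted modules to 0.1–0.2 px. The top screws sit about 0.8 px lower than theirs, roughly 1 mm. That is inside the tolerance if the fitted modules share its shape.
- **Rail height:** when I hooked and pressed the module, heights came out about 1.5 mm lower than the camera measurement, which is within the stated calibration error.
- **Clip:** I could not see it directly. That it snapped is inferred from the force drop and the module lying flat.
- **Surroundings:** the bottle and beaker are still standing, and the robot was touching nothing when I handed in.

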